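Tighten the die-set clamping screw with the ratchet wrench

TASK

Take the ratchet wrench from the beech tool tray, fit its square socket fully down over the square-headed screw in the middle of the four-pillar die set, and tighten the screw clockwise by swinging the handle back and forth between the pillars, keeping the wrench on the screw until it is tight. Stop as soon as it comes up firm against its stop and do not force it further. Then lift the wrench off and lay it back flat in the tray, socket down; work the screw with the wrench only and keep the gripper off the die set.

Things in the scene. Friction and masses are not known exactly. Their poses are not given: they have to be found in the camera images.
- wrench_grip (a point): Middle of the handle of the steel ratchet wrench (0.33 kg, 177 mm long, 29 mm high, balance point about 40 mm from here towards the head). Axes: x from the head to the handle's free end, z up. The handle is a bar 14 mm wide, 16 mm high, running 27 to 130 mm from the head's axis; this point is 95 mm from that axis, 20 mm above the wrench's underside. A foot at the free end keeps it level.
- wrench_socket (a point): Centre of the mouth of the wrench's socket, on the axis of the round head (54 mm across), in the plane of the underside; axes as wrench_grip. The socket is a 36 mm square block below the head, its square opening 26.4 mm wide, 16.5 mm deep, facing down. Its angle in the head is not known: rest it lightly (2 N, more tips the wrench in the grip) on the screw, handle 34 degrees anticlockwise of the die set's -y axis, and swing clockwise: it drops on within 60 degrees.
- wrench: The same wrench as a whole; origin at wrench_socket, same axes. Its ratchet drives the socket when the handle swings clockwise seen from above, and slips, clicking every 22.5 degrees, when it swings anticlockwise (about 0.02 N m). Up to 22.5 degrees plus about 12 degrees of play may be lost at the start of each driving stroke.
- screw_head (a point): On the axis of the clamping screw, at the foot of its square head, 33 mm above the worktop; fixed to the die set, with its axes. The head is 24 mm square and 14 mm high, the top 5 mm tapered to 15 mm square, on a round flange 42 mm across. With the wrench fully seated, wrench_socket lies at this point.
- screw (a joint): Angle of the screw, rad, growing clockwise seen from above; starts between 0 and 0.6. It turns with a steady drag of about 0.22 N m (2.3 N across the handle at wrench_grip) and stays where it is left. At 2.8 it comes up hard against a firm stop: from 2.7 on it is tight. More than about 10 N across the handle against the stop (1 N m) overtightens it; 5 N there is plenty.
- die_set: Steel die set fixed on the worktop: base 144 (x) x 98 (y) x 16 mm, origin under its centre, z up; a round plate 80 mm across and 14 mm high on it, the screw in the middle. Four pillars 16 mm thick, tops at 76 mm, stand at x = +-58, y = +-34 mm. The wrench handle points out between them on the -y side and strikes a pillar at 46 degrees either way; keep to 35, as a seat and the controller box stand near.
- tool_tray: Beech tool tray fixed on the worktop, 120 mm (x) by 252 mm (y), origin under its centre; floor 3 mm thick, walls 15 mm high, 5 mm thick. The wrench lies in it lengthwise at the start, head towards -y. Thin steel tweezers lie along its -x wall, within 15 mm of it.

How it is judged:
On the way, in this order (a step that is already met when the one before it is completed fails the run):
1. the wrench sits fully down over the screw's head (horizontal distance between wrench_socket and screw_head below 0.005 m and z of wrench_socket in the frame of screw_head below 0.005 m), for 0.2 s.
2. the screw is tight, with the wrench still on it (all of step 1 and value of joint screw above 2.7 rad), for 0.1 s.
At the end, for the whole second after the job is handed in: The screw is tight (above 2.7 rad); the wrench lies still and level (0.1 rad), socket down, on the tray's floor (socket mouth under 10 mm, grip point under 30 mm high), both points within 40 mm of the tray's long middle line and the socket within 110 mm of its middle (value of joint screw above 2.7 rad and z of wrench_grip in the frame of tool_tray below 0.03 m and x of wrench_grip in the frame of tool_tray between -0.04 and 0.04 m and x of wrench_socket in the frame of tool_tray between -0.04 and 0.04 m and y of wrench_socket in the frame of tool_tray between -0.11 and 0.11 m and z of wrench_socket in the frame of tool_tray below 0.01 m and angle between wrench_grip's own z axis and vertical below 0.1 rad and linear speed of wrench below 0.02 m/s); the robot touches nothing.
It fails at once if the screw is overtightened, or the wrench is rammed on the die set: their contact forces add up to over 120 N (about 1 N m on the screw) (contact force between wrench and die_set above 120 N).
It fails at once if the wrench is taken off the screw half-way, before it is tight (value of joint screw between 0.8 and 2.7 rad and distance between wrench_socket and screw_head above 0.02 m).
It fails at once if the gripper or arm pushes on the die set or its screw (contact force between any of the fingers, the arm and die_set above 5 N).
It also fails if it takes over 72 s, if anything falls off the work surface, if the arm or the gripper's body presses on something with over 40 N, if the wrist force passes 120 N, or if a joint passes its speed limit or range.

ROBOT

A 7-joint arm with a two-finger parallel gripper is mounted at the origin on a cart in front of the work surface, level with it; the furniture and walls round the work are solid. World frame = base frame: x ahead of the robot, y to its left, z up, the work surface at z = 0. Lengths are in m, angles in rad, forces in N, time in s.
With the tool pointing down it reaches from about 0.425 to 0.875 m from the base axis. Payload 4.7 kg.
Tool frame: the origin (TCP) lies midway between the tips of the shut fingers; the grasp point (between the pads) lies 19 mm behind it; x points along the fingers, y is the direction in which the jaws open and shut, and the axes are right-handed (so a half turn about x gives the same grasp; the last joint's range is limited). The gripper opens to 87 mm and grips with 3 to 60 N. Pads are 19 mm wide; open, the fingers measure 117 mm over their backs; the gripper's body (75 mm by 190 mm) begins 51 mm behind the grasp point.
Start: joints at [-1.266, 0.321, -0.07, 1.45, 0.023, 1.371, -0.057], TCP at [0.186, 0.623, 0.223] pointing down, gripper open.
Joint ranges: [-2.86, 2.86], [-0.3, 2.09], [-1.38, 1.24], [0.06, 2.45], [-1.56, 4.7], [0.09, 2.05], [-2.69, 2.69]. Speed limits (rad/s): [2.57, 2.57, 3.14, 3.14, 3.14, 3.14, 3.14].

INTERFACE

Orientations are given as a rotation vector (axis times angle).
In Python, from bench import ctrl gives the robot as it stands. The module is installed in compiled form; this text tells all that it offers.
- The arm moves only by the tool servo_tool, never from a script. Its arguments are lists of equal length, an entry for each row: "dp": the shift along the tool's x, y, z in units of 25 mm (1.0 is 25 mm), a list of three; "yaw": the turn about the tool's x in units of 6 degrees (1.0 is 6 degrees). A call has exactly 5 rows; each row shifts and turns the commanded pose from where the row before left it, along the tool's axes as they then stand; what a row does not reach is not made up. A row lasts 1/10 s, in which the tool goes at most 50 mm and 8.59 degrees, less where a joint would pass 70% of its speed; a pose out of reach is approached as far as the arm can. A call is refused whole if a number of a shift passes 1 or a number of a turn 1, either way. A call with a gripper value outside its range is refused whole. "fingers" is the opening, from 0 (shut) to 1 (fully open), set as the call begins (left out, the last holds). The fingers move at their own pace and stop on an object; "grip_force" is the grip in N (left out, the last holds). Time passes only in rows, so rows that do not move let the fingers close, or fill a call up. It gives the time, the measured TCP pose, the force and the opening at its end, in the units of the state.
- ctrl.get_state(): the state, without advancing time (a new reading comes with each control period).
- ctrl.get_image(name): name is "scene" or "top" or "wrist"; returns (picture, depth): 420x560x3 uint8, red, green, blue; 420x560 float32, m along the optical axis (not along the pixel's ray), 0 where there is no reading.
- ctrl.camera_info(name): a dict with "fx", "fy", "cx", "cy" (pixels), "extrinsics" (4x4, takes a point from world to camera coordinates); the wrist camera has in their place "hand_eye" (4x4, takes a point from camera to tool coordinates, whose origin is the TCP and whose axes are the tool frame's). Camera axes: x right, y down, z forward; pixel columns grow to the right and rows downward; lengths in m; the calibration is good to about 2 mm. A picture is of the moment at which its call begins: read the wrist's pose just before it. camera_info takes no time and is no camera call.
- ctrl.close_job(): hands the job in, once; it reports no verdict.
Trained networks look in the newest picture that a camera, given by its name, has taken for a name from the list of things; names that differ only in an ending like _2 or _b are one class to them, and where a whole thing is asked for, a point or a joint stands for the part that bears it (a point fixed in the world has none). Each returns a list of dicts, best first, with "score" (0 to 1); they miss things now and then, are a little off and sometimes report something else, mostly with a low value. They report only what shows in the picture. A call takes as long as a camera call.
- ctrl.search_frame(camera, label): "extent" ([left, top, right, bottom] in pixels, round what is visible of it).
- ctrl.cut_out(camera, label): "region" (420x560 bool, what is visible of it) and "extent" ([left, top, right, bottom] in pixels, round what is visible of it).
The state is a dict: "time": time; "joint_positions": joint angles; "qd": joint speeds; "joint_torque": joint torques, N m; "position": TCP position; "tool_rot": TCP orientation; "ft_force": force on the tool from outside, world axes, zero at the start; "torque": the same for the moment, N m; "grip_width": opening from 0.0 (shut) to 1.0 (fully open).
Only numpy, scipy, OpenCV 4.12 (cv2) and the standard library are available. Lean on these libraries where they do the work, as an engineer would, in place of code of your own. Each camera call takes 0.05 s, during which the arm holds its last target.

## Working session

There is one attempt and no reset: what is moved stays moved. The work goes in short steps, Python scripts to look and compute and a tool call to move; the robot and the scene stay as the last step left them, time stands still between calls to the robot, and variables do not carry over. Pictures are saved under pics/ and viewed, and the job is handed in when it is done.

Besides the shell and the picture viewer there is one more tool, called after "Emit:" as name([rows], argument=value, ...), one row to a line, values as JSON. servo_tool: Moves the arm, as the interface text tells. Its arguments: {"type":"object","properties":{"dp":{"type":"array","items":{"type":"array","items":{"type":"number"}}},"yaw":{"type":"array","items":{"type":"number"}},"fingers":{"type":"number"},"grip_force":{"type":"number"}},"required":["dp","yaw"]}

```bash
mkdir -p pics
cat > h.py <<'E'
import numpy as np, cv2
from scipy.spatial.transform import Rotation as R
from bench import ctrl
def shot(cam,fn):
    st=ctrl.get_state()
    im,d=ctrl.get_image(cam)
    cv2.imwrite('pics/'+fn,im[:,:,::-1])
    np.savez('pics/'+fn+'.npz',im=im,d=d,pos=st['position'],rot=st['tool_rot'])
    return im,d,st
def toworld(cam,u,v,z,st=None):
    ci=ctrl.camera_info(cam)
    u=np.asarray(u,float);v=np.asarray(v,float);z=np.asarray(z,float)
    p=np.stack([(u-ci['cx'])/ci['fx']*z,(v-ci['cy'])/ci['fy']*z,z,np.ones_like(z)],-1)
    if 'extrinsics' in ci: return (p@np.linalg.inv(np.array(ci['extrinsics'])).T)[...,:3]
    T=np.eye(4);T[:3,:3]=R.from_rotvec(st['tool_rot']).as_matrix();T[:3,3]=st['position']
    return (p@(T@np.array(ci['hand_eye'])).T)[...,:3]
def cloud(cam,d,st=None):
    v,u=np.mgrid[:d.shape[0],:d.shape[1]]
    return toworld(cam,u,v,d,st)
E
python3 - <<'E'
from h import *
for c in ['top','scene']:
    im,d,st=shot(c,c+'0.png')
    print(c,ctrl.camera_info(c))
print(st); print(R.from_rotvec(st['tool_rot']).as_matrix().round(3))
print(ctrl.camera_info('wrist'))
E
```

```text
top {'fx': 398.1727043427814, 'fy': 398.1727043427814, 'cx': 280.3919659427435, 'cy': 209.9603469460156, 'extrinsics': array([[-0.01838151, -0.99913493, -0.0373031 , -0.10678612],
       [-0.99089117,  0.02318256, -0.13265468,  0.44648013],
       [ 0.1334047 ,  0.03452492, -0.9904601 ,  0.8538828 ],
       [ 0.        ,  0.        ,  0.        ,  1.        ]])}
scene {'fx': 436.3735739769123, 'fy': 436.3735739769123, 'cx': 278.48945535426054, 'cy': 203.0751065124143, 'extrinsics': array([[ 0.88048509, -0.47355626,  0.0221466 , -0.46722517],
       [-0.24605559, -0.49642431, -0.83247796,  0.10074833],
       [ 0.40521926,  0.72753514, -0.55361537,  0.81286191],
       [ 0.        ,  0.        ,  0.        ,  1.        ]])}
{'time': 0.05, 'joint_positions': array([-1.26592069,  0.32176456, -0.07006434,  1.45162046,  0.02260715,
        1.37080308, -0.05690497]), 'qd': array([ 0.00043935, -0.00336955, -0.00125492, -0.000998  ,  0.00188054,
       -0.00024373,  0.00164501]), 'joint_torque': array([ 1.92099442e-04, -4.92990875e+01, -4.06197477e-01, -3.13709307e+01,
       -6.42533298e-02,  3.96576547e-02,  7.75256262e-05]), 'position': array([0.18626242, 0.62218847, 0.22152668]), 'tool_rot': array([ 0.22680901,  1.55887295, -0.22964881]), 'ft_force': array([-0.48362738, -0.14294021,  0.09139228]), 'torque': array([-0.0285367 , -0.01706234, -0.02965986]), 'grip_width': 0.997064673569504}
[[-0.     0.287  0.958]
 [-0.002  0.958 -0.287]
 [-1.    -0.002  0.   ]]
{'fx': 299.19518961933375, 'fy': 299.19518961933375, 'cx': 280.3871058124512, 'cy': 213.12242093468683, 'hand_eye': array([[ 2.05667003e-05, -2.96233540e-01,  9.55115537e-01,
        -1.61916432e-01],
       [ 9.99999643e-01, -8.00494310e-04, -2.69810245e-04,
        -1.03310740e-03],
       [ 8.44491397e-04,  9.55115202e-01,  2.96233418e-01,
        -8.18958363e-02],
       [ 0.00000000e+00,  0.00000000e+00,  0.00000000e+00,
         1.00000000e+00]])}
```

View pics/top0.png

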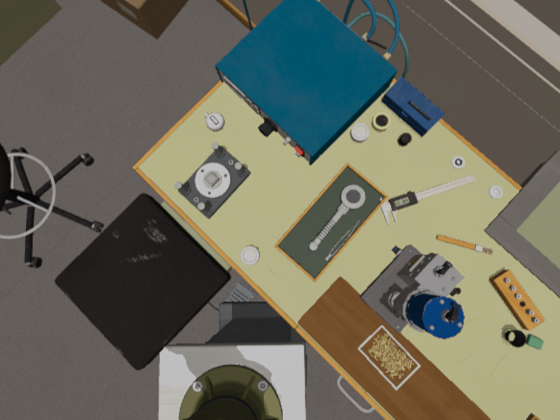

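View pics/scene0.png

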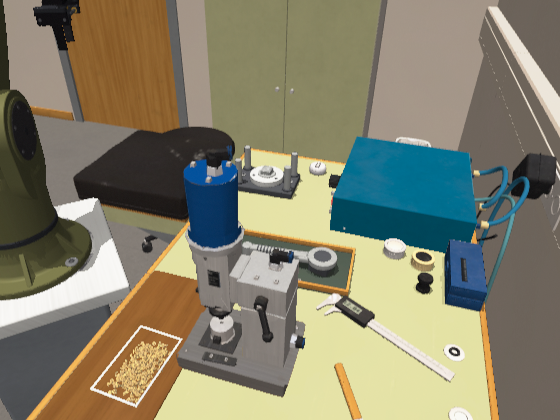

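Top view: the die set is at about (212,180), the tray's centre at (332,222) and the wrench head at (352,197). The handle runs to (314,245), and the tweezers are near (340,245).

Run:
```python
from h import *
f=np.load('pics/top0.png.npz');im,d=f['im'],f['d']
P=cloud('top',d)
ctrl.get_image('top')
out={}
for l in ['wrench','tool_tray','die_set','screw','wrench_grip','wrench_socket']:
    r=ctrl.cut_out('top',l)
    for q in r[:2]: print(l,q['score'],q['extent'],q['region'].sum())
    if r:
        m=r[0]['region']&(d>0); out[l]=r[0]['region']
        p=P[m]; print('  med',np.median(p,0).round(4),'z pct',np.percentile(p[:,2],[2,25,50,75,98]).round(4))
        rr=cv2.minAreaRect(p[:,:2].astype(np.float32)*1000); print('  rect',rr)
np.savez('pics/masks.npz',**out)
big=cv2.resize(im[130:280,160:400,::-1],None,fx=3.3,fy=3.3,interpolation=cv2.INTER_CUBIC)
cv2.imwrite('pics/topcrop.png',big)
```

```text
wrench 0.9 [310.7, 183.5, 364.3, 248.7] 844
wrench 0.67 [277.5, 163.4, 386.2, 280.8] 5359
  med [ 0.4527 -0.2583  0.0319] z pct [0.0274 0.0308 0.0319 0.0331 0.0352]
  rect ((430.37103271484375, -231.15670776367188), (51.198665618896484, 173.43084716796875), 42.505374908447266)
tool_tray 0.96 [276.6, 161.6, 385.9, 277.6] 5343
tool_tray 0.39 [175.0, 142.2, 248.7, 217.8] 2694
  med [ 0.4122 -0.2222  0.0041] z pct [0.0005 0.0029 0.0041 0.0059 0.0255]
  rect ((420.79193115234375, -229.77566528320312), (124.1698989868164, 257.0069274902344), 47.32577896118164)
die_set 0.7 [174.7, 140.0, 249.8, 221.4] 2813
die_set 0.4 [310.1, 188.1, 364.7, 250.2] 842
  med [0.5137 0.0322 0.0213] z pct [0.0056 0.0165 0.0213 0.0318 0.0767]
  rect ((522.1214599609375, 39.38146209716797), (111.88443756103516, 147.73257446289062), 46.716651916503906)
screw 0.67 [203.9, 167.1, 223.6, 192.9] 265
  med [0.5157 0.0331 0.0354] z pct [0.0303 0.0332 0.0354 0.0454 0.0495]
  rect ((517.548095703125, 35.028533935546875), (39.1123161315918, 39.600067138671875), 43.97615051269531)
wrench_grip 0.97 [312.0, 183.8, 364.3, 249.0] 789
  med [ 0.4531 -0.2594  0.032 ] z pct [0.0262 0.0308 0.032  0.0331 0.0353]
  rect ((430.70941162109375, -232.4129638671875), (49.59974670410156, 169.68844604492188), 42.342708587646484)
wrench_socket 0.61 [311.6, 184.6, 365.0, 248.8] 883
  med [ 0.4512 -0.2577  0.0319] z pct [0.0037 0.0306 0.0319 0.033  0.0352]
  rect ((429.80877685546875, -231.30149841308594), (52.95001983642578, 173.93533325195312), 42.17263412475586)
```

View pics/topcrop.png

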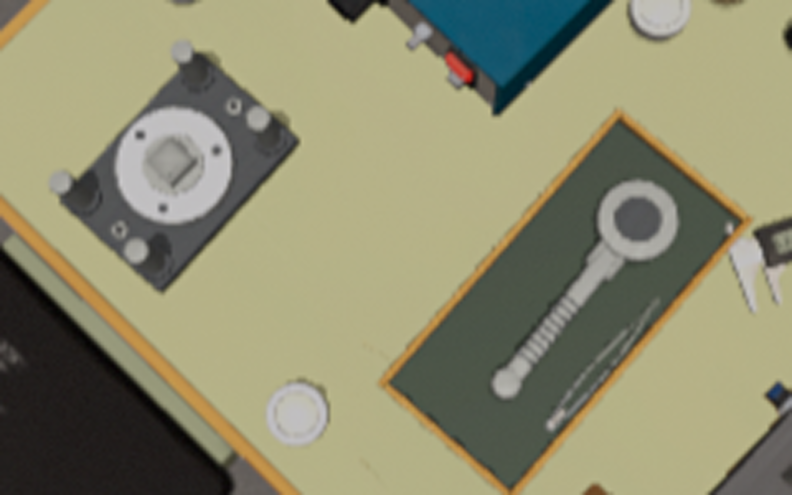

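```bash
cat > est.py <<'E'
from h import *
def die_from_cloud(P,c0=(0.518,0.035)):
    # pillar tops
    q=P[(np.abs(P[...,0]-c0[0])<.1)&(np.abs(P[...,1]-c0[1])<.1)]
    t=q[(q[:,2]>.066)&(q[:,2]<.09)]
    from scipy.cluster.hierarchy import fcluster,linkage
    lab=fcluster(linkage(t[:,:2],'single'),.012,'distance')
    cs=[]
    for k in np.unique(lab):
        s=t[lab==k]
        if len(s)<4: continue
        (cx,cy),r=cv2.minEnclosingCircle((s[:,:2]*1000).astype(np.float32))
        cs.append((cx/1000,cy/1000)); print('pillar',len(s),round(cx,1),round(cy,1),round(r,1),s[:,2].mean().round(4))
    return np.array(cs)
E
python3 - <<'E'
from est import *
f=np.load('pics/top0.png.npz');im,d=f['im'],f['d'];P=cloud('top',d)
cs=die_from_cloud(P); print(cs.mean(0))
m=np.load('pics/masks.npz')
w=m['wrench']&(d>0); p=P[w]; p=p[p[:,2]>.02]
a=p[:,:2]; c=a.mean(0); u,s,vt=np.linalg.svd(a-c); ax=vt[0]; ax*=np.sign(ax[1]); 
print('wrench ax',ax,np.degrees(np.arctan2(ax[1],ax[0])),'t range',np.percentile((a-c)@ax,[0,1,99,100]),c)
# scene around: heights
for (u,v) in [(120,240),(300,150),(310,160),(250,70),(400,265),(380,290),(175,230),(195,245)]:
    print((u,v),P[v,u].round(3))
E
```

```text
pillar 47 536.9 -29.2 8.3 0.0753
pillar 49 582.3 20.3 7.7 0.0748
pillar 49 451.3 49.3 7.5 0.0754
pillar 51 497.5 99.0 7.8 0.075
[0.51698765 0.03482479]
wrench ax [-0.76146128  0.6482104 ] 139.5931908558653 t range [-0.06520781 -0.06222068  0.10632459  0.10959263] [ 0.441411   -0.25088521]
(120, 240) [0.384 0.232 0.051]
(300, 150) [ 0.57  -0.162  0.06 ]
(310, 160) [ 0.553 -0.184  0.04 ]
(250, 70) [ 0.745 -0.058  0.085]
(400, 265) [ 0.319 -0.371  0.03 ]
(380, 290) [ 0.267 -0.325  0.033]
(175, 230) [0.403 0.113 0.048]
(195, 245) [0.37  0.069 0.046]
```

Emit:
servo_tool([
  [0,-1,1],
  [0,-1,1],
  [0,-1,1],
  [0,-1,1],
  [0,-1,1],
], yaw=[0,0,0,0,0])

```text
time: 0.95
position: [0.2709, 0.4658, 0.2227]
tool_rot: [0.229, 1.559, -0.228]
ft_force: [0.5, 0.1, 0.0]
grip_width: 1.001
```

Emit:
servo_tool([
  [0,-1,1],
  [0,-1,1],
  [0,-1,1],
  [0,-1,1],
  [0,-1,1],
], yaw=[0,0,0,0,0])

```text
time: 1.45
position: [0.3548, 0.3102, 0.2229]
tool_rot: [0.229, 1.558, -0.228]
ft_force: [0.2, -0.4, 0.7]
grip_width: 0.996
```

Emit:
servo_tool([
  [0,-1,0.8],
  [0,-1,0.8],
  [0,-1,0.8],
  [0,-1,0.8],
  [0,-1,0.8],
], yaw=[0,0,0,0,0])

```text
time: 1.95
position: [0.4146, 0.1619, 0.2229]
tool_rot: [0.229, 1.558, -0.228]
ft_force: [-0.0, -0.5, -0.6]
grip_width: 1.001
```

Run:
```python
from est import *
im,d,st=shot('wrist','w1.png')
P=cloud('wrist',d,st)
cs=die_from_cloud(P); print(cs.mean(0), st['position'])
```

```text
pillar 154 580.3 20.5 8.2 0.0738
pillar 6 443.4 54.6 1.8 0.068
pillar 172 495.2 99.9 7.8 0.0742
[0.50633218 0.05834514] [0.41457612 0.16186877 0.22286247]
```

View pics/w1.png

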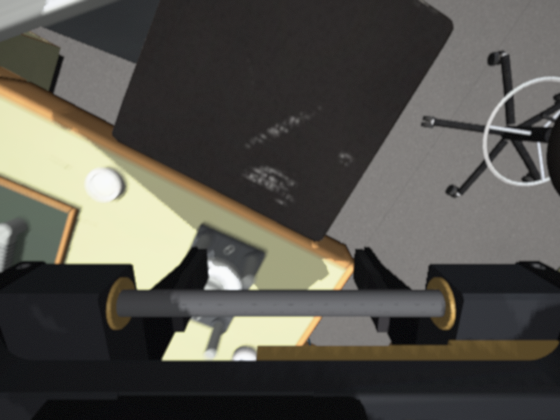

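Wrist view: the gripper hides the lower part of the picture, and the die set shows in part at (220,275). I'll turn the tool half round next so the camera ends up on the wrench-head side.

Emit:
servo_tool([
  [0,-1,0.6],
  [0,-1,0.6],
  [0,0,0],
  [0,0,0],
  [0,0,0],
], yaw=[0,0,1,1,1])

```text
time: 2.5
position: [0.4286, 0.1065, 0.2228]
tool_rot: [0.478, 1.517, -0.477]
ft_force: [0.4, 0.4, -0.6]
grip_width: 0.998
```

Emit:
servo_tool([
  [0,0,0],
  [0,0,0],
  [0,0,0],
  [0,0,0],
  [0,0,0],
], yaw=[1,1,1,1,1])

```text
time: 3.0
position: [0.4285, 0.1068, 0.2227]
tool_rot: [0.881, 1.385, -0.88]
ft_force: [0.2, -0.1, -0.3]
grip_width: 1.002
```

Emit:
servo_tool([
  [0,0,0],
  [0,0,0],
  [0,0,0],
  [0,0,0],
  [0,0,0],
], yaw=[1,1,1,1,1])

```text
time: 3.5
position: [0.4286, 0.1068, 0.2228]
tool_rot: [1.273, 1.167, -1.272]
ft_force: [0.1, 0.3, -0.3]
grip_width: 1.001
```

Emit:
servo_tool([
  [0,0,0],
  [0,0,0],
  [0,0,0],
  [0,0,0],
  [0,0,0],
], yaw=[1,1,1,1,1])

```text
time: 4.0
position: [0.4286, 0.1068, 0.2227]
tool_rot: [1.643, 0.857, -1.642]
ft_force: [0.2, -0.2, 0.4]
grip_width: 0.999
```

Emit:
servo_tool([
  [0,0,0],
  [0,0,0],
  [0,0,0],
  [0,0,0],
  [0,0,0],
], yaw=[1,1,1,1,1])

```text
time: 4.5
position: [0.4286, 0.1068, 0.2227]
tool_rot: [1.979, 0.441, -1.979]
ft_force: [0.3, 0.1, -1.0]
grip_width: 0.999
```

Emit:
servo_tool([
  [0,0,0],
  [0,0,0],
  [0,0,0],
  [0,0,0],
  [0,0,0],
], yaw=[1,1,1,1,1])

```text
time: 5.0
position: [0.4286, 0.1068, 0.2227]
tool_rot: [-2.178, 0.093, 2.177]
ft_force: [0.6, -0.6, 0.2]
grip_width: 0.999
```

Emit:
servo_tool([
  [0,0,0],
  [0,0,0],
  [0,0,0],
  [0,0,0],
  [0,0,0],
], yaw=[1,1,1,1,1])

```text
time: 5.5
position: [0.4286, 0.1068, 0.2228]
tool_rot: [-1.874, 0.589, 1.873]
ft_force: [-0.4, -0.4, 0.3]
grip_width: 0.999
```

```bash
cat >> h.py <<'E'
def tool():
    st=ctrl.get_state(); M=R.from_rotvec(st['tool_rot']).as_matrix()
    return st,np.array(st['position']),M
def need(target,yang=None):
    st,p,M=tool(); dd=M.T@(np.asarray(target)-p)/0.025
    a=np.degrees(np.arctan2(M[1,1],M[0,1]))
    print('t',st['time'],'pos',p.round(4),'yang',a.round(2),'F',np.round(st['ft_force'],1),'dp units',dd.round(3), end=' ')
    if yang is not None: print('yaw units',round(-((yang-a+180)%360-180)/6,3),end='')
    print()
E
python3 - <<'E'
from est import *
im,d,st=shot('wrist','w2.png')
P=cloud('wrist',d,st)
cs=die_from_cloud(P)
need((0.403,-0.218,0.15),229.6); print(st['joint_positions'].round(2))
E
```

```text
pillar 200 495.0 99.7 7.9 0.0754
pillar 199 449.0 50.1 7.8 0.0753
pillar 310 579.7 20.8 7.9 0.075
pillar 302 533.4 -28.8 8.0 0.0748
t 5.55 pos [0.4286 0.1068 0.2227] yang -125.13 F [ 0.6 -0.5  0.2] dp units [ 2.906 11.214 -6.638] yaw units 0.879
[-0.49 -0.13  0.17  1.94  0.02  1.33 -2.51]
```

View pics/w2.png

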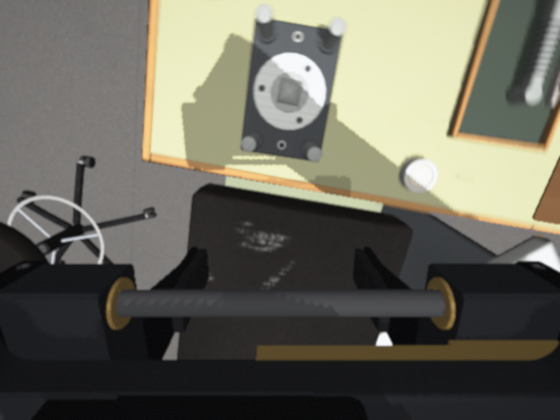

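The second wrist view shows all four pillars cleanly (screw at (290,92), tray at right). I'm travelling to the tray now.

Emit:
servo_tool([
  [0,1,-1],
  [0,1,-1],
  [0,1,-1],
  [0,1,-1],
  [0,1,-1],
], yaw=[0,0,0,0,0])

```text
time: 6.05
position: [0.4605, -0.0686, 0.2229]
tool_rot: [-1.878, 0.583, 1.877]
ft_force: [0.1, 0.4, -0.2]
grip_width: 1.0
```

Emit:
servo_tool([
  [0,1,-1],
  [0.5,1,-0.6],
  [0.5,1,0],
  [0.5,1,0],
  [0.5,1,0],
], yaw=[0,0,0,0,0.88])

```text
time: 6.55
position: [0.4216, -0.1936, 0.1722]
tool_rot: [-1.818, 0.66, 1.817]
ft_force: [-0.0, 0.1, 0.8]
grip_width: 0.999
```

Emit:
servo_tool([
  [0.5,1,0],
  [0,0,0],
  [0,0,0],
  [0,0,0],
  [0,0,0],
], yaw=[0,0,0,0,0])

```text
time: 7.05
position: [0.4071, -0.2112, 0.1606]
tool_rot: [-1.82, 0.658, 1.818]
ft_force: [0.9, -1.3, -0.7]
grip_width: 1.0
```

```bash
cat > wr.py <<'E'
from est import *
def wrench_est(P,m,zlo,zhi,verbose=True):
    p=P[m]; p=p[(p[:,2]>zlo)&(p[:,2]<zhi)]
    return p
E
python3 - <<'E'
from est import *
im,d,st=shot('wrist','w3.png')
P=cloud('wrist',d,st)
r=ctrl.cut_out('wrist','wrench'); print(st['position'],[(q['score'],q['extent']) for q in r])
np.save('pics/w3m.npy',r[0]['region'])
p=P[r[0]['region']&(d>0)]; p=p[p[:,2]>.022]
a=p[:,:2];c=a.mean(0);ax=np.linalg.svd(a-c,full_matrices=False)[2][0];ax*=np.sign(ax[1])
print(np.degrees(np.arctan2(ax[1],ax[0])),c,np.percentile((a-c)@ax,[0,1,99,100]),np.percentile(p[:,2],[5,50,95]))
need((0.403,-0.218,0.15),229.6)
E
```

```text
[ 0.40712205 -0.21123957  0.1605742 ] [(0.93, [259.5, 79.5, 322.6, 261.4])]
139.56231867930876 [ 0.44371305 -0.25563497] [-0.05861264 -0.05668286  0.11139225  0.11659068] [0.02896899 0.03126471 0.03291975]
t 7.15 pos [ 0.4068 -0.2114  0.1604] yang -129.84 F [-0.9  0.5  0.2] dp units [ 0.416  0.3   -0.05 ] yaw units 0.094
```

View pics/w3.png

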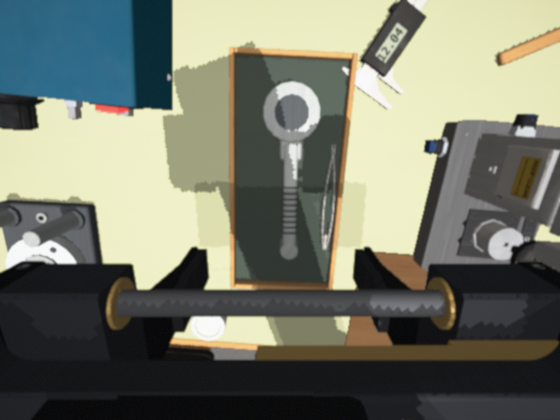

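Run:
```python
from est import *
f=np.load('pics/w3.png.npz');d=f['d'];st=dict(position=f['pos'],tool_rot=f['rot'])
P=cloud('wrist',d,st);m=np.load('pics/w3m.npy')
p=P[m&(d>0)];p=p[p[:,2]>.024]
ax=np.array([-.7611,.6486]);c=np.array([.4437,-.2556]);n=np.array([-ax[1],ax[0]])
t=(p[:,:2]-c)@ax;s=(p[:,:2]-c)@n
h=p[t<-.012,:2]
print(cv2.minEnclosingCircle((h*1000).astype(np.float32)), 'lateral handle',s[(t>.02)&(t<.1)].min(),s[(t>.02)&(t<.1)].max(),np.median(s[(t>.02)&(t<.1)]),'head',s[t<-.012].min(),s[t<-.012].max())
# handle axis fit
k=(t>.01)&(t<.1);print('slope deg',np.degrees(np.polyfit(t[k],s[k],1)[0]))
# tray walls: z 0.010-0.022
q=P[(d>0)&(np.abs(P[...,2]-.015)<.004)&(np.abs(P[...,0]-.42)<.2)&(np.abs(P[...,1]+.23)<.2)]
t=(q[:,:2]-c)@ax;s=(q[:,:2]-c)@n
print(len(q));hist=np.histogram(s,np.arange(-.1,.1,.005));print([(round(b,3),int(x)) for b,x in zip(hist[1],hist[0]) if x>15])
hist=np.histogram(t,np.arange(-.2,.2,.005));print([(round(b,3),int(x)) for b,x in zip(hist[1],hist[0]) if x>15])
```

```text
((468.4677429199219, -276.817626953125), 26.845439910888672) lateral handle -0.007306298413592642 0.007673301915311198 7.191405589636142e-05 head -0.026246468530643306 0.026740295955967257
slope deg -0.17734864998455607
7069
[(np.float64(-0.1), 28), (np.float64(-0.095), 23), (np.float64(-0.09), 22), (np.float64(-0.085), 28), (np.float64(-0.08), 19), (np.float64(-0.07), 53), (np.float64(-0.065), 511), (np.float64(-0.06), 704), (np.float64(-0.055), 111), (np.float64(-0.05), 58), (np.float64(-0.045), 58), (np.float64(-0.04), 60), (np.float64(-0.035), 55), (np.float64(-0.03), 53), (np.float64(-0.025), 68), (np.float64(-0.02), 54), (np.float64(-0.015), 60), (np.float64(-0.01), 70), (np.float64(-0.005), 55), (np.float64(0.0), 58), (np.float64(0.005), 54), (np.float64(0.01), 59), (np.float64(0.015), 54), (np.float64(0.02), 50), (np.float64(0.025), 48), (np.float64(0.03), 52), (np.float64(0.035), 119), (np.float64(0.04), 88), (np.float64(0.045), 188), (np.float64(0.05), 625), (np.float64(0.055), 549), (np.float64(0.06), 19), (np.float64(0.065), 17), (np.float64(0.07), 58), (np.float64(0.075)
[... 874 characters left out ...]
), 68), (np.float64(0.025), 63), (np.float64(0.03), 70), (np.float64(0.035), 70), (np.float64(0.04), 74), (np.float64(0.045), 66), (np.float64(0.05), 76), (np.float64(0.055), 65), (np.float64(0.06), 111), (np.float64(0.065), 180), (np.float64(0.07), 121), (np.float64(0.075), 108), (np.float64(0.08), 105), (np.float64(0.085), 106), (np.float64(0.09), 84), (np.float64(0.095), 73), (np.float64(0.1), 92), (np.float64(0.105), 77), (np.float64(0.11), 56), (np.float64(0.115), 55), (np.float64(0.12), 56), (np.float64(0.125), 53), (np.float64(0.13), 41), (np.float64(0.135), 39), (np.float64(0.14), 36), (np.float64(0.145), 41), (np.float64(0.15), 37), (np.float64(0.155), 233), (np.float64(0.16), 242)]
```

Run:
```python
from h import *
need((0.4015,-.2197,0.007),229.45)
```

```text
t 7.15 pos [ 0.4068 -0.2114  0.1604] yang -129.84 F [-0.9  0.5  0.2] dp units [ 6.136  0.392 -0.044] yaw units 0.119
```

Emit:
servo_tool([
  [0,0.39,-0.04],
  [1,0,0],
  [1,0,0],
  [1,0,0],
  [1,0,0],
], yaw=[0.12,0,0,0,0], fingers=0.4)

```text
time: 7.65
position: [0.4005, -0.2207, 0.0594]
tool_rot: [-1.81, 0.671, 1.808]
ft_force: [0.2, -0.1, 0.6]
grip_width: 0.633
```

Emit:
servo_tool([
  [0.7,0,0],
  [0,0,0],
  [0,0,0],
  [0,0,0],
  [0,0,0],
], yaw=[0,0,0,0,0])

```text
time: 8.15
position: [0.4015, -0.2205, 0.0437]
tool_rot: [-1.811, 0.67, 1.807]
ft_force: [-0.4, 0.0, 0.6]
grip_width: 0.404
```

Run:
```python
from h import *
need((0.4015,-.2197,0.007),229.45)
im,d,st=shot('wrist','w4.png'); im,d,st=shot('scene','s4.png')
```

```text
t 8.15 pos [ 0.4015 -0.2205  0.0437] yang -130.66 F [-0.4  0.   0.6] dp units [ 1.467 -0.023  0.025] yaw units -0.019
```

View pics/w4.png

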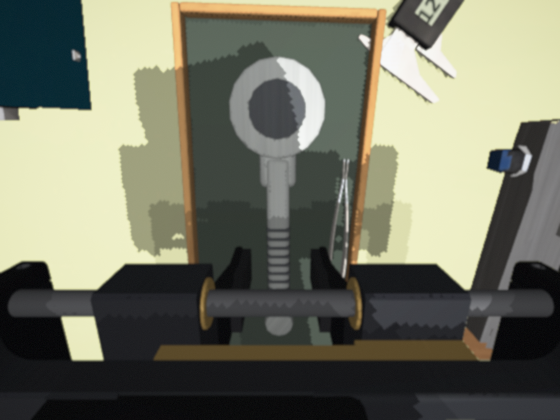

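The handle is centred between the fingers at (278,260), and the tweezers at (345,215) are clear. I'll descend and grip.

Emit:
servo_tool([
  [0.8,0,0],
  [0.66,0,0],
  [0,0,0],
  [0,0,0],
  [0,0,0],
], yaw=[0,0,0,0,0])

```text
time: 8.75
position: [0.4014, -0.2205, 0.007]
tool_rot: [-1.811, 0.67, 1.808]
ft_force: [0.6, 0.3, -0.2]
grip_width: 0.399
```

Emit:
servo_tool([
  [0,0,0],
  [0,0,0],
  [0,0,0],
  [0,0,0],
  [0,0,0],
], yaw=[0,0,0,0,0], fingers=0, grip_force=50)

```text
time: 9.25
position: [0.401, -0.2199, 0.0064]
tool_rot: [-1.81, 0.669, 1.809]
ft_force: [0.5, 2.0, 2.7]
grip_width: 0.155
```

Run:
```python
from h import *
need((0.4015,-.2197,0.007),229.45); print(ctrl.get_state()['grip_width'])
```

```text
t 9.25 pos [ 0.401  -0.2199  0.0064] yang -130.64 F [0.5 2.  2.7] dp units [-0.026 -0.02  -0.009] yaw units -0.015
0.1549990291533433
```

Emit:
servo_tool([
  [-0.4,0,0],
  [-1,0,0],
  [-1,0,0],
  [-1,0,0],
  [-1,0,0],
], yaw=[0,0,0,0,0])

```text
time: 9.75
position: [0.3995, -0.2202, 0.1168]
tool_rot: [-1.807, 0.671, 1.81]
ft_force: [-0.2, -0.2, -3.3]
grip_width: 0.157
```

Emit:
servo_tool([
  [-0.6,-0.6,0.26],
  [0,-1,0.26],
  [0,-1,0.26],
  [0,-1,0.26],
  [0,-1,0.26],
], yaw=[0,0,0,0,0])

```text
time: 10.25
position: [0.4503, -0.1111, 0.131]
tool_rot: [-1.808, 0.672, 1.81]
ft_force: [0.0, 0.9, -2.7]
grip_width: 0.156
```

Emit:
servo_tool([
  [0,-1,0],
  [0,-1,0],
  [0,-1,0],
  [0,0,0],
  [0,0,0],
], yaw=[0,0,0,-1,-1])

```text
time: 10.75
position: [0.4992, -0.0543, 0.1306]
tool_rot: [-1.943, 0.493, 1.947]
ft_force: [-0.7, -0.6, -2.6]
grip_width: 0.152
```

Emit:
servo_tool([
  [0,0,0],
  [0,0,0],
  [0,0,0],
  [0,0,0],
  [0,0,0],
], yaw=[-1,-1,-1,-1,-1])

```text
time: 11.25
position: [0.4987, -0.0553, 0.1307]
tool_rot: [2.206, 0.029, -2.21]
ft_force: [-0.0, 0.0, -3.9]
grip_width: 0.156
```

Emit:
servo_tool([
  [0,0,0],
  [0,0,0],
  [0,0,0],
  [0,0,0],
  [0,0,0],
], yaw=[-1,-1,-1,-1,-1])

```text
time: 11.75
position: [0.4988, -0.0553, 0.1307]
tool_rot: [1.908, 0.539, -1.912]
ft_force: [0.1, -0.7, -3.3]
grip_width: 0.154
```

Emit:
servo_tool([
  [0,0,0],
  [0,0,0],
  [0,0,0],
  [0,0,0],
  [0,0,0],
], yaw=[-1,-1,-1,-1,-1])

```text
time: 12.25
position: [0.4988, -0.0553, 0.1308]
tool_rot: [1.563, 0.932, -1.566]
ft_force: [-0.3, -0.2, -3.4]
grip_width: 0.157
```

Emit:
servo_tool([
  [0,0,0],
  [0,0,0],
  [0,0,0],
  [0,0,0],
  [0,0,0],
], yaw=[-1,-1,-1,-0.3,0])

```text
time: 12.75
position: [0.499, -0.0553, 0.1308]
tool_rot: [1.321, 1.132, -1.324]
ft_force: [-0.5, -0.7, -2.8]
grip_width: 0.153
```

Run:
```python
from est import *
need((0.502,-.052,0.1),-8.7);print(ctrl.get_state()['joint_positions'].round(2), ctrl.get_state()['grip_width'])
im,d,st=shot('wrist','w5.png')
P=cloud('wrist',d,st)
r=ctrl.cut_out('wrist','wrench');print([(q['score'],q['extent']) for q in r]); np.save('pics/w5m.npy',r[0]['region'])
die_from_cloud(P)
```

```text
t 12.75 pos [ 0.499  -0.0553  0.1308] yang -8.89 F [-0.5 -0.7 -2.8] dp units [ 1.231  0.101 -0.15 ] yaw units -0.032
[-0.27  0.07  0.34  1.94 -0.03  1.14 -0.07] 0.152878599189034
[(0.69, [218.0, 33.2, 342.5, 346.8]), (0.51, [172.5, 0.0, 390.5, 200.2])]
pillar 491 580.0 20.4 8.1 0.0749
pillar 381 534.1 -29.0 8.0 0.075
pillar 511 449.4 49.5 7.9 0.0748
pillar 404 495.6 99.0 7.9 0.0742
```

View pics/w5.png

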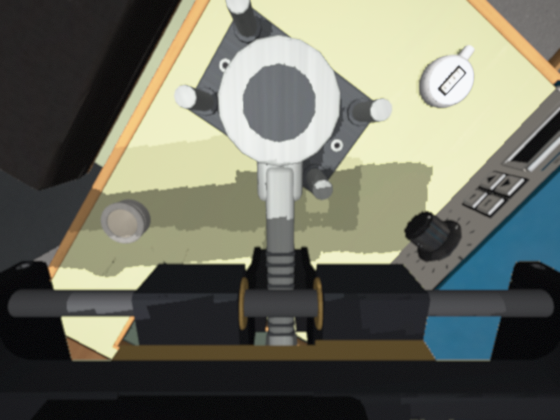

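```bash
cat > head.py <<'E'
from est import *
def headfit(fn):
    f=np.load(f'pics/{fn}.npz');d=f['d'];st=dict(position=f['pos'],tool_rot=f['rot'])
    P=cloud('wrist',d,st); M=R.from_rotvec(f['rot']).as_matrix()
    Q=(P-f['pos'])@M   # tool coords
    k=(d>0)&(np.abs(Q[...,0]+.0255)<.010)&(np.abs(Q[...,1])<.035)&(Q[...,2]<-.045)&(Q[...,2]>-.13)
    q=Q[k]; h=q[q[:,2]<-.063]
    (a,b),r=cv2.minEnclosingCircle((h[:,1:]*1000).astype(np.float32))
    print('head tool y,z,r mm',round(a,2),round(b,2),round(r,2),'x med',np.median(h[:,0]).round(4))
    # rim tilt: plane fit on ring
    rr=np.hypot(h[:,1]-a/1000,h[:,2]-b/1000); g=h[(rr>.019)&(rr<.026)]
    A=np.c_[g[:,1:],np.ones(len(g))]; co=np.linalg.lstsq(A,g[:,0],rcond=None)[0]; print('plane x=..',co.round(4))
    hc=f['pos']+M@np.array([np.median(h[:,0]),a/1000,b/1000]); print('head world',hc.round(4)); return hc
if __name__=='__main__':
    import sys; headfit(sys.argv[1])
E
python3 head.py w5.png; python3 head.py w4.png
```

```text
head tool y,z,r mm -1.19 -87.23 27.06 x med -0.0247
plane x=.. [-0.0014 -0.0052 -0.0248]
head world [0.5113 0.0311 0.1554]
head tool y,z,r mm 0.0 0.0 0.0 x med nan
plane x=.. [0. 0. 0.]
head world [nan nan nan]
  return _methods._mean(a, axis=axis, dtype=dtype,
  ret = ret.dtype.type(ret / rcount)
```

Run:
```python
from est import *
need((0.499+.0033,-.0553+.0041,0.056),-8.9)
```

```text
t 12.85 pos [ 0.4992 -0.0551  0.1309] yang -8.94 F [-0.1 -0.1 -3.8] dp units [ 2.995  0.099 -0.176] yaw units -0.007
```

Emit:
servo_tool([
  [0,0.1,-0.18],
  [0.8,0,0],
  [0.8,0,0],
  [0.8,0,0],
  [0.4,0,0],
], yaw=[0,0,0,0,0])

```text
time: 13.35
position: [0.5018, -0.0504, 0.0594]
tool_rot: [1.321, 1.134, -1.324]
ft_force: [-1.0, -1.5, -3.5]
grip_width: 0.152
```

Emit:
servo_tool([
  [0,0,0],
  [0,0,0],
  [0,0,0],
  [0,0,0],
  [0,0,0],
], yaw=[0,0,0,0,0])

```text
time: 13.85
position: [0.5034, -0.0508, 0.0618]
tool_rot: [1.323, 1.131, -1.321]
ft_force: [0.2, -0.1, -3.9]
grip_width: 0.153
```

Run:
```python
from est import *
need((0.5023,-.0512,0.0513),-8.9)
im,d,st=shot('wrist','w6.png')
die_from_cloud(cloud('wrist',d,st))
from head import headfit; headfit('w6.png')
```

```text
t 13.85 pos [ 0.5034 -0.0508  0.0618] yang -8.87 F [ 0.2 -0.1 -3.9] dp units [ 0.418 -0.042  0.024] yaw units 0.006
pillar 1163 449.7 49.8 8.1 0.0745
pillar 1074 579.9 20.5 8.0 0.0747
pillar 17940 511.5 3.1 59.6 0.0855
head tool y,z,r mm -1.06 -87.3 26.96 x med -0.0247
plane x=.. [-0.0018 -0.0061 -0.0249]
head world [0.5158 0.0356 0.0865]
```

View pics/w6.png

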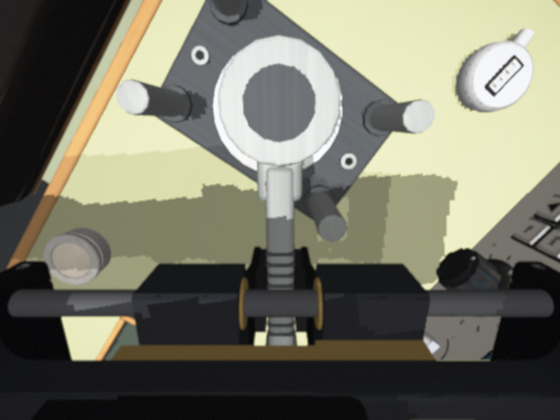

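Emit:
servo_tool([
  [0,-0.037,0.022],
  [0.1,0,0],
  [0.1,0,0],
  [0.1,0,0],
  [0,0,0],
], yaw=[0,0,0,0,0])

```text
time: 14.4
position: [0.5015, -0.0511, 0.053]
tool_rot: [1.322, 1.133, -1.323]
ft_force: [0.2, 0.1, -3.0]
grip_width: 0.156
```

Emit:
servo_tool([
  [0.04,0,0],
  [0.02,0,0],
  [0,0,0],
  [0,0,0],
  [0,0,0],
], yaw=[0,0,0,0,0])

```text
time: 14.9
position: [0.502, -0.0512, 0.0521]
tool_rot: [1.322, 1.132, -1.322]
ft_force: [-0.6, 0.9, -3.2]
grip_width: 0.154
```

Emit:
servo_tool([
  [0.02,0,0],
  [0.02,0,0],
  [0,0,0],
  [0,0,0],
  [0,0,0],
], yaw=[0,0,0,0,0])

```text
time: 15.4
position: [0.5019, -0.0512, 0.0511]
tool_rot: [1.322, 1.132, -1.322]
ft_force: [0.3, 0.6, -3.0]
grip_width: 0.153
```

Emit:
servo_tool([
  [0.02,0,0],
  [0,0,0],
  [0,0,0],
  [0,0,0],
  [0,0,0],
], yaw=[0,0,0,0,0])

```text
time: 15.9
position: [0.5019, -0.0512, 0.0506]
tool_rot: [1.322, 1.132, -1.322]
ft_force: [-0.7, 0.6, -3.7]
grip_width: 0.155
```

Emit:
servo_tool([
  [0.02,0,0],
  [0.02,0,0],
  [0,0,0],
  [0,0,0],
  [0,0,0],
], yaw=[0,0,0,0,0])

```text
time: 16.4
position: [0.5019, -0.0511, 0.0496]
tool_rot: [1.322, 1.132, -1.322]
ft_force: [-0.2, -1.1, -3.3]
grip_width: 0.155
```

Emit:
servo_tool([
  [0.02,0,0],
  [0,0,0],
  [0,0,0],
  [0,0,0],
  [0,0,0],
], yaw=[0,0,0,0,0])

```text
time: 16.9
position: [0.5019, -0.0512, 0.0491]
tool_rot: [1.322, 1.132, -1.322]
ft_force: [-0.6, 0.2, -2.0]
grip_width: 0.152
```

Emit:
servo_tool([
  [0.02,0,0],
  [0,0,0],
  [0,0,0],
  [0,0,0],
  [0,0,0],
], yaw=[0,0,0,0,0])

```text
time: 17.4
position: [0.5019, -0.0512, 0.0486]
tool_rot: [1.322, 1.132, -1.322]
ft_force: [0.1, -0.1, -2.8]
grip_width: 0.157
```

Emit:
servo_tool([
  [0.02,0,0],
  [0,0,0],
  [0,0,0],
  [0,0,0],
  [0,0,0],
], yaw=[0,0,0,0,0])

```text
time: 17.9
position: [0.5019, -0.0512, 0.048]
tool_rot: [1.322, 1.132, -1.322]
ft_force: [0.6, 0.5, -3.3]
grip_width: 0.152
```

Emit:
servo_tool([
  [0.02,0,0],
  [0,0,0],
  [0,0,0],
  [0,0,0],
  [0,0,0],
], yaw=[0,0,0,0,0])

```text
time: 18.4
position: [0.5019, -0.0511, 0.0476]
tool_rot: [1.322, 1.132, -1.322]
ft_force: [0.6, 0.0, -3.1]
grip_width: 0.154
```

Emit:
servo_tool([
  [0.02,0,0],
  [0.02,0,0],
  [0,0,0],
  [0,0,0],
  [0,0,0],
], yaw=[0,0,0,0,0])

```text
time: 18.9
position: [0.502, -0.0512, 0.0467]
tool_rot: [1.322, 1.132, -1.322]
ft_force: [-0.5, -0.4, -2.1]
grip_width: 0.157
```

Emit:
servo_tool([
  [0.02,0,0],
  [0.02,0,0],
  [0,0,0],
  [0,0,0],
  [0,0,0],
], yaw=[0,0,0,0,0])

```text
time: 19.4
position: [0.5021, -0.0512, 0.0457]
tool_rot: [1.323, 1.132, -1.322]
ft_force: [1.0, -0.2, -0.7]
grip_width: 0.155
```

Run:
```python
from est import *
im,d,st=shot('wrist','w7.png')
from head import headfit; headfit('w7.png')
need((0.5023,-.0512,0.0373),-8.9)
```

```text
head tool y,z,r mm -1.22 -87.23 27.05 x med -0.0257
plane x=.. [-0.0015  0.0044 -0.025 ]
head world [0.5143 0.0352 0.0714]
t 19.45 pos [ 0.5021 -0.0512  0.0457] yang -8.86 F [-0.1 -1.1  0.1] dp units [ 0.336  0.008 -0.001] yaw units 0.006
```

Emit:
servo_tool([
  [0,-0.122,-0.002],
  [0,-0.122,-0.002],
  [0,0,0],
  [0,0,0],
  [0,0,0],
], yaw=[0.333,0.333,0,0,0])

```text
time: 19.95
position: [0.4962, -0.05, 0.0456]
tool_rot: [1.372, 1.095, -1.372]
ft_force: [0.6, -1.3, -0.6]
grip_width: 0.153
```

Emit:
servo_tool([
  [0,-0.122,-0.002],
  [0,-0.122,-0.002],
  [0,0,0],
  [0,0,0],
  [0,0,0],
], yaw=[0.333,0.333,0,0,0])

```text
time: 20.45
position: [0.4901, -0.0485, 0.0455]
tool_rot: [1.422, 1.056, -1.422]
ft_force: [-0.5, 0.0, -3.2]
grip_width: 0.156
```

Run:
```python
from est import *
im,d,st=shot('wrist','w8.png')
from head import headfit; headfit('w8.png')
need((0.5023,-.0512,0.0373),-8.9)
```

```text
head tool y,z,r mm -0.94 -87.37 27.05 x med -0.0254
plane x=.. [-0.0023  0.0011 -0.025 ]
head world [0.5145 0.0355 0.0709]
t 20.5 pos [ 0.4901 -0.0484  0.0455] yang -16.82 F [-0.1 -0.2 -0.4] dp units [ 0.329  0.499 -0.036] yaw units -1.32
```

Emit:
servo_tool([
  [0.03,0,0],
  [0,0,0],
  [0,0,0],
  [0,0,0],
  [0,0,0],
], yaw=[0,0,0,0,0])

```text
time: 21.0
position: [0.4901, -0.0485, 0.0449]
tool_rot: [1.423, 1.055, -1.422]
ft_force: [-1.4, -0.6, 0.0]
grip_width: 0.153
```

Emit:
servo_tool([
  [0,-0.122,-0.002],
  [0,-0.122,-0.002],
  [0,0,0],
  [0,0,0],
  [0,0,0],
], yaw=[0.333,0.333,0,0,0])

```text
time: 21.5
position: [0.4843, -0.0465, 0.0448]
tool_rot: [1.472, 1.015, -1.472]
ft_force: [0.3, -0.8, -1.4]
grip_width: 0.159
```

Emit:
servo_tool([
  [0,-0.122,-0.002],
  [0,-0.122,-0.002],
  [0,0,0],
  [0,0,0],
  [0,0,0],
], yaw=[0.333,0.333,0,0,0])

```text
time: 22.0
position: [0.4784, -0.0442, 0.0445]
tool_rot: [1.52, 0.973, -1.521]
ft_force: [-0.1, -0.2, -2.7]
grip_width: 0.155
```

Run:
```python
from est import *
im,d,st=shot('wrist','w9.png')
from head import headfit; headfit('w9.png')
need((0.5023,-.0512,0.0373),-8.9)
```

```text
head tool y,z,r mm -0.9 -87.24 27.03 x med -0.0247
plane x=.. [-0.0024 -0.0061 -0.0249]
head world [0.5141 0.0354 0.0692]
t 22.05 pos [ 0.4784 -0.0442  0.0446] yang -24.81 F [ 0.8  0.6 -4.4] dp units [ 0.291  0.986 -0.146] yaw units -2.651
```

The contact has gone: the head is level again and the force is back to the bare wrench weight. The socket has lined up, so I'll lower it.

Emit:
servo_tool([
  [0.04,0,0],
  [0.04,0,0],
  [0.04,0,0],
  [0,0,0],
  [0,0,0],
], yaw=[0,0,0,0,0])

```text
time: 22.55
position: [0.4786, -0.0442, 0.0418]
tool_rot: [1.521, 0.972, -1.521]
ft_force: [0.8, -0.7, -2.6]
grip_width: 0.157
```

Run:
```python
from est import *
im,d,st=shot('wrist','w10.png')
from head import headfit; headfit('w10.png')
need((0.5023,-.0512,0.0373),-8.9)
```

```text
head tool y,z,r mm -0.7 -87.39 27.13 x med -0.0247
plane x=.. [-0.0015 -0.0066 -0.025 ]
head world [0.5147 0.0354 0.0665]
t 22.6 pos [ 0.4787 -0.0441  0.0418] yang -24.84 F [-0.6  0.2 -3.1] dp units [ 0.181  0.977 -0.141] yaw units -2.657
```

Sliding down freely. I'll carry on to the flange.

Emit:
servo_tool([
  [0.04,0,0],
  [0.04,0,0],
  [0.04,0,0],
  [0,0,0],
  [0,0,0],
], yaw=[0,0,0,0,0])

```text
time: 23.1
position: [0.4786, -0.0441, 0.0388]
tool_rot: [1.521, 0.972, -1.521]
ft_force: [0.5, -0.6, -3.1]
grip_width: 0.16
```

Emit:
servo_tool([
  [0.03,0,0],
  [0.03,0,0],
  [0,0,0],
  [0,0,0],
  [0,0,0],
], yaw=[0,0,0,0,0])

```text
time: 23.6
position: [0.4786, -0.0441, 0.0373]
tool_rot: [1.521, 0.972, -1.521]
ft_force: [0.4, -0.3, -3.9]
grip_width: 0.156
```

Run:
```python
from est import *
im,d,st=shot('wrist','w11.png')
from head import headfit; headfit('w11.png')
need((0.5023,-.0512,0.0373),-8.9)
```

```text
head tool y,z,r mm -0.77 -87.27 27.04 x med -0.0247
plane x=.. [-0.001  -0.0061 -0.0249]
head world [0.5146 0.0354 0.0621]
t 23.65 pos [ 0.4787 -0.0441  0.0373] yang -24.84 F [ 0.6 -0.4 -3.3] dp units [ 0.002  0.977 -0.141] yaw units -2.657
```

View pics/w11.png

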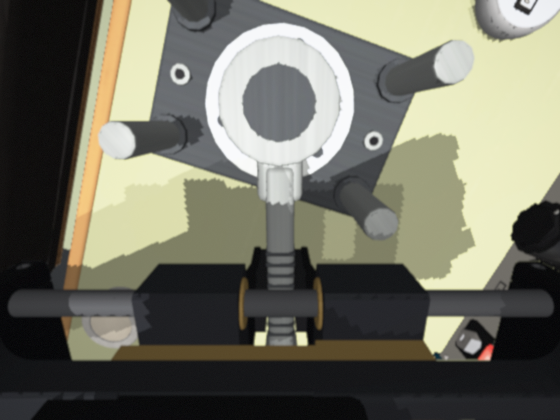

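Seated: the socket mouth is at about z = 33 mm and 0.2 mm off axis. I'm starting the first driving stroke.

Emit:
servo_tool([
  [0.02,-0.365,-0.016],
  [0,-0.365,-0.016],
  [0,-0.365,-0.016],
  [0,-0.365,-0.016],
  [0,-0.365,-0.016],
], yaw=[1,1,1,1,1])

```text
time: 24.15
position: [0.4437, -0.0154, 0.0369]
tool_rot: [1.874, 0.589, -1.873]
ft_force: [1.3, 0.5, -2.5]
grip_width: 0.16
```

Emit:
servo_tool([
  [0,-0.365,-0.016],
  [0,-0.365,-0.016],
  [0,-0.365,-0.016],
  [0,0,0],
  [0,0,0],
], yaw=[1,1,1,0,0])

```text
time: 24.65
position: [0.4314, 0.0088, 0.0369]
tool_rot: [2.059, 0.314, -2.059]
ft_force: [0.6, 0.9, -3.2]
grip_width: 0.157
```

Run:
```python
from est import *
im,d,st=shot('wrist','w12.png')
from head import headfit; headfit('w12.png')
need((0.5023,-.0512,0.0373),192.1+2+90); print(st['joint_positions'].round(2))
```

```text
head tool y,z,r mm -0.57 -87.48 27.03 x med -0.0248
plane x=.. [-0.0024 -0.0033 -0.0248]
head world [0.5148 0.0354 0.0617]
t 24.7 pos [0.4314 0.0088 0.0368] yang -72.72 F [-0.2  0.6 -3.5] dp units [-0.019  3.133 -1.996] yaw units 0.53
[-0.42  0.04  0.35  2.18 -0.02  0.92 -1.33]
```

View pics/w12.png

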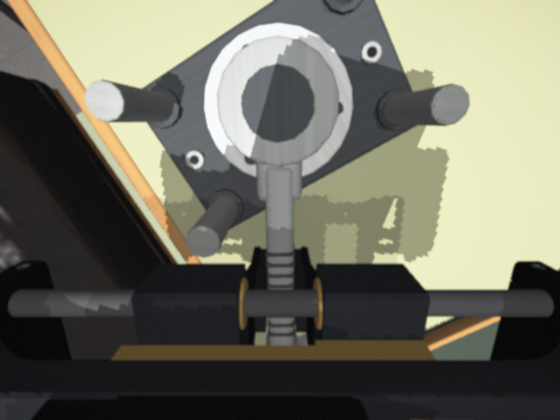

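Emit:
servo_tool([
  [0,0.365,-0.022],
  [0,0.365,-0.022],
  [0,0.365,-0.022],
  [0,0.365,-0.022],
  [0,0.365,-0.022],
], yaw=[-1,-1,-1,-1,-1])

```text
time: 25.2
position: [0.4561, -0.0295, 0.0368]
tool_rot: [1.732, 0.762, -1.732]
ft_force: [-0.7, 0.4, -2.7]
grip_width: 0.157
```

Emit:
servo_tool([
  [0,0.365,-0.022],
  [0,0.365,-0.022],
  [0,0.365,-0.022],
  [0,0.365,-0.022],
  [0,0.365,-0.022],
], yaw=[-1,-1,-1,-1,-1])

```text
time: 25.7
position: [0.4966, -0.0504, 0.0368]
tool_rot: [1.369, 1.097, -1.368]
ft_force: [0.8, 0.7, -2.8]
grip_width: 0.156
```

Run:
```python
from est import *
for i in range(3):
    im,d,st=shot('wrist','w13_%d.png'%i); print(np.round(st['ft_force'],2),np.round(st['torque'],3))
from head import headfit; headfit('w13_2.png')
need((0.5023,-.0512,0.0373),261+90)
```

```text
[ 0.81  0.74 -2.83] [-0.055  0.074  0.05 ]
[ 0.83  1.   -3.13] [-0.006  0.167  0.128]
[-0.34  0.26 -2.6 ] [-0.158  0.042 -0.03 ]
head tool y,z,r mm -1.01 -87.28 26.99 x med -0.0248
plane x=.. [-0.0028 -0.0049 -0.0249]
head world [0.5152 0.0348 0.0616]
t 25.85 pos [ 0.4962 -0.0505  0.0367] yang -12.96 F [-0.3  0.3 -2.6] dp units [-0.024  0.243 -0.026] yaw units -0.661
```

Emit:
servo_tool([
  [0,0.2,-0.008],
  [0,-0.365,-0.016],
  [0,-0.365,-0.016],
  [0,-0.365,-0.016],
  [0,-0.365,-0.016],
], yaw=[-0.55,1,1,1,1])

```text
time: 26.35
position: [0.467, -0.0377, 0.037]
tool_rot: [1.631, 0.868, -1.629]
ft_force: [3.0, 1.3, -5.1]
grip_width: 0.154
```

Emit:
servo_tool([
  [0,-0.365,-0.016],
  [0,-0.365,-0.016],
  [0,-0.365,-0.016],
  [0,-0.365,-0.016],
  [0,-0.365,-0.016],
], yaw=[1,1,1,1,1])

```text
time: 26.85
position: [0.4366, -0.004, 0.0369]
tool_rot: [1.969, 0.457, -1.967]
ft_force: [1.8, 0.5, -3.8]
grip_width: 0.156
```

Run:
```python
from est import *
for i in range(4):
    im,d,st=shot('wrist','w14_%d.png'%i); print(np.round(st['ft_force'],2),np.round(st['torque'],3))
from head import headfit; headfit('w14_2.png')
need((0.5023,-.0512,0.0373),192.1+90)
```

```text
[ 1.82  0.52 -3.84] [ 0.056 -0.172  0.201]
[ 1.   -0.91 -3.58] [-0.576 -0.124 -0.05 ]
[ 2.   -1.16 -3.69] [-0.314 -0.001  0.035]
[ 0.6   0.65 -3.23] [0.005 0.038 0.096]
head tool y,z,r mm -0.2 -87.39 26.98 x med -0.0247
plane x=.. [-0.0018 -0.0067 -0.0249]
head world [0.5147 0.0353 0.0617]
t 27.05 pos [ 0.4368 -0.0043  0.0369] yang -63.44 F [ 1.1  0.1 -3. ] dp units [-0.014  2.848 -1.504] yaw units 2.41
```

Emit:
servo_tool([
  [0,-0.365,-0.016],
  [0,-0.365,-0.016],
  [0,0,0],
  [0,0.365,-0.022],
  [0,0.365,-0.022],
], yaw=[1,1,0,-1,-1])

```text
time: 27.55
position: [0.4368, -0.0053, 0.0368]
tool_rot: [1.96, 0.468, -1.96]
ft_force: [0.6, 0.4, -2.8]
grip_width: 0.154
```

Emit:
servo_tool([
  [0,0.365,-0.022],
  [0,0.365,-0.022],
  [0,0.365,-0.022],
  [0,0.365,-0.022],
  [0,0.365,-0.022],
], yaw=[-1,-1,-1,-1,-1])

```text
time: 28.05
position: [0.4673, -0.039, 0.0368]
tool_rot: [1.622, 0.877, -1.621]
ft_force: [0.3, 1.8, -3.1]
grip_width: 0.154
```

Emit:
servo_tool([
  [0,0.365,-0.022],
  [0,0.365,-0.022],
  [0,0.365,-0.022],
  [0,0.365,-0.022],
  [0,0,0],
], yaw=[-1,-1,-1,-1,0])

```text
time: 28.55
position: [0.5016, -0.052, 0.0367]
tool_rot: [1.329, 1.127, -1.329]
ft_force: [0.2, 0.4, -2.9]
grip_width: 0.155
```

Run:
```python
from est import *
for i in range(1):
    im,d,st=shot('wrist','w15_%d.png'%i); print(np.round(st['ft_force'],2),np.round(st['torque'],3))
from head import headfit; headfit('w15_0.png')
need((0.5023,-.0512,0.0373),261+90)
```

```text
[ 0.23  0.36 -2.88] [ 0.016  0.013 -0.081]
head tool y,z,r mm -0.96 -87.18 26.99 x med -0.025
plane x=.. [-0.0018 -0.0035 -0.0249]
head world [0.5149 0.0342 0.0616]
t 28.6 pos [ 0.5009 -0.0519  0.0366] yang -9.61 F [ 0.9  0.8 -2.3] dp units [-0.028  0.051 -0.036] yaw units -0.102
```

Run:
```python
from est import *
f=np.load('pics/w2.png.npz');im,d=f['im'],f['d']
c=im[15:165,235:350,::-1]; cv2.imwrite('pics/w2c.png',cv2.resize(c,None,fx=5,fy=4,interpolation=cv2.INTER_CUBIC)[:,:] if 0 else cv2.resize(c,None,fx=3.9,fy=3.9,interpolation=cv2.INTER_CUBIC))
P=cloud('wrist',d,dict(position=f['pos'],tool_rot=f['rot']))
q=P[(np.hypot(P[...,0]-.5146,P[...,1]-.0352)<.021)&(P[...,2]>.037)]
print(len(q),np.percentile(q[:,2],[5,50,95]))
a=np.radians(-42.95);M=np.array([[np.cos(a),np.sin(a)],[-np.sin(a),np.cos(a)]])
for lo in (.037,.040,.043,.045):
    s=q[q[:,2]>lo]; l=((s[:,:2]-[.5146,.0352])@M.T*1000).astype(np.float32)
    print(lo,len(s),cv2.minAreaRect(l))
```

```text
546 [0.04200819 0.04570401 0.04785547]
0.037 546 ((-1.6822032928466797, 1.176020622253418), (23.853025436401367, 24.10019302368164), 86.84649658203125)
0.04 544 ((-1.6684989929199219, 1.1820993423461914), (23.870391845703125, 24.046295166015625), 86.75099182128906)
0.043 452 ((-1.802504539489746, 0.9047021865844727), (23.24356460571289, 23.226655960083008), 86.4738998413086)
0.045 329 ((-1.6730170249938965, 0.6703720092773438), (19.383169174194336, 19.9941463470459), 84.81915283203125)
```

View pics/w2c.png

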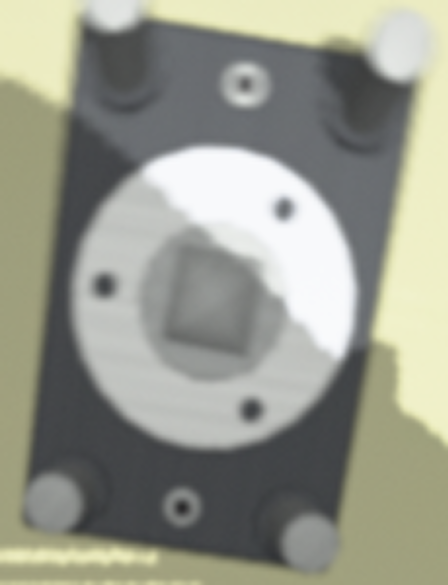

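The square stands about 3° clockwise of the die axes, so the screw's start angle is probably near 0.05 rad, with the stop far off. I'll run stroke 3 at normal speed.

Emit:
servo_tool([
  [0,-0.365,-0.05],
  [0,-0.365,-0.016],
  [0,-0.365,-0.016],
  [0,-0.365,-0.016],
  [0,-0.365,-0.016],
], yaw=[1,1,1,1,1])

```text
time: 29.1
position: [0.4595, -0.0322, 0.0369]
tool_rot: [1.701, 0.795, -1.7]
ft_force: [1.9, 0.1, -3.5]
grip_width: 0.154
```

Emit:
servo_tool([
  [0,-0.365,-0.016],
  [0,-0.365,-0.016],
  [0,-0.365,-0.016],
  [0,-0.365,-0.016],
  [0,-0.365,-0.016],
], yaw=[1,1,1,1,1])

```text
time: 29.6
position: [0.4328, 0.0045, 0.0369]
tool_rot: [2.03, 0.36, -2.029]
ft_force: [1.6, 0.0, -3.8]
grip_width: 0.151
```

Emit:
servo_tool([
  [0,-0.365,-0.016],
  [0,0,0],
  [0,0,0],
  [0,0.365,-0.022],
  [0,0.365,-0.022],
], yaw=[1,0,0,-1,-1])

```text
time: 30.1
position: [0.4367, -0.0044, 0.0368]
tool_rot: [1.961, 0.467, -1.962]
ft_force: [0.6, -0.1, -2.7]
grip_width: 0.158
```

Emit:
servo_tool([
  [0,0.365,-0.022],
  [0,0.365,-0.022],
  [0,0.365,-0.022],
  [0,0.365,-0.022],
  [0,0.365,-0.022],
], yaw=[-1,-1,-1,-1,-1])

```text
time: 30.6
position: [0.4672, -0.038, 0.0367]
tool_rot: [1.623, 0.877, -1.623]
ft_force: [1.3, 1.2, -2.7]
grip_width: 0.157
```

Emit:
servo_tool([
  [0,0.365,-0.022],
  [0,0.365,-0.022],
  [0,0.365,-0.022],
  [0,0.365,-0.022],
  [0,0,0],
], yaw=[-1,-1,-1,-1,0])

```text
time: 31.1
position: [0.5014, -0.0511, 0.0367]
tool_rot: [1.33, 1.126, -1.331]
ft_force: [0.3, 0.3, -2.8]
grip_width: 0.156
```

Run:
```python
from est import *
im,d,st=shot('wrist','w16.png')
from head import headfit; headfit('w16.png')
need((0.5023,-.0512,0.0373),261+90)
```

```text
head tool y,z,r mm -1.0 -87.33 27.15 x med -0.025
plane x=.. [-0.0012 -0.0029 -0.0249]
head world [0.5149 0.0352 0.0616]
t 31.15 pos [ 0.5008 -0.051   0.0366] yang -9.67 F [-0.6 -1.2 -2.9] dp units [-0.03   0.061 -0.003] yaw units -0.111
```

Emit:
servo_tool([
  [0,-0.365,-0.016],
  [0,-0.365,-0.016],
  [0,-0.365,-0.016],
  [0,-0.365,-0.016],
  [0,-0.365,-0.016],
], yaw=[1,1,1,1,1])

```text
time: 31.65
position: [0.4594, -0.0322, 0.0369]
tool_rot: [1.702, 0.794, -1.7]
ft_force: [2.2, 0.1, -4.3]
grip_width: 0.153
```

Emit:
servo_tool([
  [0,-0.18,-0.004],
  [0,-0.18,-0.004],
  [0,-0.18,-0.004],
  [0,-0.18,-0.004],
  [0,-0.18,-0.004],
], yaw=[0.5,0.5,0.5,0.5,0.5])

```text
time: 32.15
position: [0.4439, -0.0157, 0.0368]
tool_rot: [1.87, 0.594, -1.87]
ft_force: [0.8, -0.4, -2.6]
grip_width: 0.156
```

```bash
cat > sm.py <<'E'
from est import *
from head import headfit
import sys
F=[];T=[]
for i in range(int(sys.argv[2])):
    im,d,st=shot('wrist',sys.argv[1]); F.append(st['ft_force']);T.append(st['torque'])
s,p,M=tool(); F=np.array(F);T=np.array(T)
print('tool F mean',(M.T@F.mean(0)).round(2),'y samples',(F@M)[:,1].round(2),'torque z',T[:,2].round(3))
headfit(sys.argv[1]); need(p)
v=p[:2]-[.5147,.0353]; print('handle ang from -y',round(np.degrees(np.arctan2(v[1],v[0]))%360-227.1,2))
E
python3 sm.py w17.png 3
```

```text
tool F mean [ 2.7   1.06 -0.  ] y samples [0.78 0.7  1.68] torque z [ 0.131 -0.005  0.153]
head tool y,z,r mm -0.44 -87.13 27.04 x med -0.0249
plane x=.. [-0.0018 -0.0038 -0.0249]
head world [0.5146 0.0352 0.0617]
t 32.3 pos [ 0.444  -0.0158  0.0368] yang -54.54 F [ 0.8 -0.9 -3.4] dp units [0. 0. 0.] 
handle ang from -y -11.23
```

Emit:
servo_tool([
  [0,-0.11,-0.002],
  [0,-0.11,-0.002],
  [0,-0.11,-0.002],
  [0,-0.11,-0.002],
  [0,-0.11,-0.002],
], yaw=[0.3,0.3,0.3,0.3,0.3])

```text
time: 32.8
position: [0.4368, -0.0042, 0.0367]
tool_rot: [1.964, 0.461, -1.966]
ft_force: [0.5, -0.8, -3.0]
grip_width: 0.155
```

Emit:
servo_tool([
  [0,-0.073,-0.001],
  [0,-0.073,-0.001],
  [0,-0.073,-0.001],
  [0,-0.073,-0.001],
  [0,-0.073,-0.001],
], yaw=[0.2,0.2,0.2,0.2,0.2])

```text
time: 33.3
position: [0.4332, 0.0038, 0.0367]
tool_rot: [2.026, 0.363, -2.029]
ft_force: [-0.4, -4.4, -1.0]
grip_width: 0.156
```

```bash
python3 sm.py w18.png 3
```

```text
tool F mean [0.79 4.   2.98] y samples [3.97 4.26 3.76] torque z [0.328 0.278 0.296]
head tool y,z,r mm -0.92 -87.48 26.94 x med -0.0252
plane x=.. [-0.0001 -0.0008 -0.025 ]
head world [0.5149 0.0352 0.0617]
t 33.45 pos [0.4332 0.0038 0.0366] yang -69.59 F [-1.5 -5.6 -1.2] dp units [0. 0. 0.] 
handle ang from -y -25.95
```

View pics/w18.png

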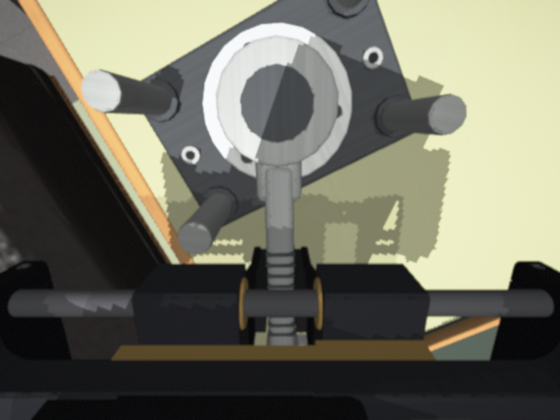

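The handle is clear of the pillars. I'll nudge it slightly to tell the stop from drag.

Emit:
servo_tool([
  [0,-0.018,0],
  [0,0,0],
  [0,0,0],
  [0,0,0],
  [0,0,0],
], yaw=[0.05,0,0,0,0])

```text
time: 33.95
position: [0.4331, 0.0042, 0.0367]
tool_rot: [2.029, 0.359, -2.031]
ft_force: [-2.2, -4.8, -1.1]
grip_width: 0.154
```

```bash
python3 sm.py w19.png 3
```

```text
tool F mean [1.18 4.12 3.6 ] y samples [3.76 4.4  4.19] torque z [0.283 0.376 0.313]
head tool y,z,r mm -1.01 -87.21 27.06 x med -0.0252
plane x=.. [ 0.0015  0.0011 -0.0248]
head world [0.5147 0.0351 0.0618]
t 34.1 pos [0.4331 0.0041 0.0366] yang -69.89 F [-1.3 -4.8 -1. ] dp units [0. 0. 0.] 
handle ang from -y -26.19
```

Emit:
servo_tool([
  [0,-0.018,0.006],
  [0,-0.018,0.006],
  [0,0,0],
  [0,0,0],
  [0,0,0],
], yaw=[0.05,0.05,0,0,0])

```text
time: 34.6
position: [0.4328, 0.0049, 0.0367]
tool_rot: [2.035, 0.349, -2.037]
ft_force: [-1.5, -6.5, -1.3]
grip_width: 0.154
```

```bash
python3 sm.py w20.png 3
```

```text
tool F mean [1.47 4.75 3.28] y samples [5.6  4.23 4.42] torque z [0.344 0.367 0.361]
head tool y,z,r mm -1.13 -87.27 26.99 x med -0.0251
plane x=.. [ 0.001  -0.0016 -0.0249]
head world [0.5147 0.0351 0.0617]
t 34.75 pos [0.4328 0.0049 0.0367] yang -70.49 F [-1.3 -5.6 -1.1] dp units [0. 0. 0.] 
handle ang from -y -26.73
```

```bash
cat > hang.py <<'E'
from est import *
def hang(fn):
    f=np.load(f'pics/{fn}.npz');d=f['d'];P=cloud('wrist',d,dict(position=f['pos'],tool_rot=f['rot']));M=R.from_rotvec(f['rot']).as_matrix()
    Q=(P-f['pos'])@M
    k=(d>0)&(np.abs(Q[...,0]+.024)<.006)&(np.abs(Q[...,1])<.035)&(Q[...,2]>-.125)
    q=Q[k]; g=q[(q[:,2]>-.055)&(q[:,2]<-.022)&(np.abs(q[:,1])<.012)]
    b=np.floor(g[:,2]/.002); mids=[(z*.002+.001,(g[b==z,1].max()+g[b==z,1].min())/2) for z in np.unique(b)]
    mids=np.array(mids); h=q[q[:,2]<-.063]; (a,c),r=cv2.minEnclosingCircle((h[:,1:]*1000).astype(np.float32))
    s,i=np.polyfit(mids[:,0],mids[:,1],1)
    print(fn,'slope deg',np.degrees(s).round(2),'mid y mm',(mids[:,1].mean()*1000).round(2),'head y',round(a,2),'angle head->mid',np.degrees(np.arctan2(mids[:,1].mean()-a/1000,mids[:,0].mean()-c/1000)).round(2))
for n in ['w6','w11','w12','w13_2','w14_2','w16','w17','w18','w19','w20']: hang(n+'.png')
E
python3 hang.py
```

```text
w6.png slope deg 0.1 mid y mm 0.21 head y 0.01 angle head->mid 0.23
w11.png slope deg 0.18 mid y mm 0.18 head y 0.02 angle head->mid 0.19
w12.png slope deg 0.41 mid y mm 0.12 head y -0.6 angle head->mid 0.85
w13_2.png slope deg -0.05 mid y mm 0.24 head y -0.01 angle head->mid 0.3
w14_2.png slope deg 0.14 mid y mm 0.21 head y -0.09 angle head->mid 0.36
w16.png slope deg -0.05 mid y mm 0.23 head y 0.06 angle head->mid 0.2
w17.png slope deg 0.45 mid y mm 0.13 head y -0.19 angle head->mid 0.38
w18.png slope deg 0.91 mid y mm -0.01 head y -0.9 angle head->mid 1.06
w19.png slope deg 0.93 mid y mm -0.04 head y -1.0 angle head->mid 1.15
w20.png slope deg 1.56 mid y mm -0.13 head y -1.13 angle head->mid 1.19
```

Emit:
servo_tool([
  [0,-0.018,0.003],
  [0,-0.018,0.003],
  [0,0,0],
  [0,0,0],
  [0,0,0],
], yaw=[0.05,0.05,0,0,0])

```text
time: 35.25
position: [0.4325, 0.0057, 0.0368]
tool_rot: [2.042, 0.339, -2.042]
ft_force: [-0.9, -4.9, -2.2]
grip_width: 0.156
```

```bash
python3 sm.py w21.png 3; sed -i 's/^for n.*/import sys\nfor n in sys.argv[1:]: hang(n+".png")/' hang.py; python3 hang.py w21
```

```text
tool F mean [1.46 4.55 2.64] y samples [4.31 4.9  4.43] torque z [0.408 0.388 0.374]
head tool y,z,r mm -1.14 -87.38 27.08 x med -0.025
plane x=.. [ 0.001  -0.0016 -0.0248]
head world [0.5148 0.0351 0.0617]
t 35.4 pos [0.4325 0.0057 0.0367] yang -71.08 F [-1.4 -4.5 -2.1] dp units [0. 0. 0.] 
handle ang from -y -27.27
w21.png slope deg 1.57 mid y mm -0.12 head y -1.14 angle head->mid 1.2
```

Total reaction about the screw is about 0.75 N m, well above drag, so it looks like the stop. To be sure, I'll back off one tooth and re-drive. If it's the stop, it should go firm about 22.5° earlier.

Emit:
servo_tool([
  [0,0.365,-0.018],
  [0,0.365,-0.022],
  [0,0.365,-0.022],
  [0,0.365,-0.022],
  [0,0.365,-0.022],
], yaw=[-1,-1,-1,-1,-1])

```text
time: 35.9
position: [0.4584, -0.0302, 0.0367]
tool_rot: [1.713, 0.784, -1.712]
ft_force: [-0.6, -0.4, -2.9]
grip_width: 0.154
```

Emit:
servo_tool([
  [0,0.182,-0.008],
  [0,0,0],
  [0,0,0],
  [0,-0.073,-0.001],
  [0,-0.073,-0.001],
], yaw=[-0.5,0,0,0.2,0.2])

```text
time: 36.4
position: [0.4587, -0.0308, 0.0368]
tool_rot: [1.709, 0.786, -1.708]
ft_force: [-0.7, -1.5, -3.2]
grip_width: 0.154
```

Emit:
servo_tool([
  [0,-0.073,-0.001],
  [0,-0.073,-0.001],
  [0,-0.073,-0.001],
  [0,-0.073,-0.001],
  [0,0,0],
], yaw=[0.2,0.2,0.2,0.2,0])

```text
time: 36.9
position: [0.4533, -0.0258, 0.0368]
tool_rot: [1.763, 0.726, -1.763]
ft_force: [0.7, 0.1, -3.2]
grip_width: 0.154
```

```bash
python3 sm.py w22.png 3; python3 hang.py w22
```

```text
tool F mean [ 3.54 -0.01  0.11] y samples [ 0.46 -0.7   0.22] torque z [ 0.023  0.044 -0.073]
head tool y,z,r mm -0.4 -87.33 26.95 x med -0.0248
plane x=.. [-0.0014 -0.0051 -0.0249]
head world [0.5152 0.0357 0.0617]
t 37.05 pos [ 0.4535 -0.0261  0.0368] yang -45.23 F [-0.2 -0.1 -3. ] dp units [0. 0. 0.] 
handle ang from -y -1.98
w22.png slope deg 0.19 mid y mm -0.23 head y -0.4 angle head->mid 0.2
```

Emit:
servo_tool([
  [0,-0.036,0],
  [0,-0.036,0],
  [0,-0.036,0],
  [0,0,0],
  [0,0,0],
], yaw=[0.1,0.1,0.1,0,0])

```text
time: 37.55
position: [0.4516, -0.0243, 0.0368]
tool_rot: [1.783, 0.702, -1.783]
ft_force: [0.0, 1.4, -2.8]
grip_width: 0.157
```

```bash
python3 sm.py w23.png 2; python3 hang.py w23
```

```text
tool F mean [ 3.23 -0.84 -0.25] y samples [-0.98 -0.7 ] torque z [ 0.008 -0.058]
head tool y,z,r mm -0.53 -87.22 27.0 x med -0.0249
plane x=.. [-0.0017 -0.0049 -0.0249]
head world [0.5151 0.0355 0.0617]
t 37.65 pos [ 0.4516 -0.0243  0.0368] yang -47.05 F [-0.7  0.1 -3.5] dp units [0. 0. 0.] 
handle ang from -y -3.75
w23.png slope deg 0.02 mid y mm -0.15 head y -0.53 angle head->mid 0.46
```

Emit:
servo_tool([
  [0,-0.036,0],
  [0,-0.036,0],
  [0,-0.036,0],
  [0,0,0],
  [0,0,0],
], yaw=[0.1,0.1,0.1,0,0])

```text
time: 38.15
position: [0.4498, -0.0223, 0.0368]
tool_rot: [1.804, 0.677, -1.804]
ft_force: [-0.7, -0.1, -3.4]
grip_width: 0.156
```

```bash
python3 sm.py w24.png 2; python3 hang.py w24
```

```text
tool F mean [ 3.05 -0.04  0.02] y samples [-0.39  0.32] torque z [-0.02   0.026]
head tool y,z,r mm -0.5 -87.38 27.12 x med -0.0248
plane x=.. [-0.0013 -0.0064 -0.0251]
head world [0.5152 0.0356 0.0617]
t 38.25 pos [ 0.4498 -0.0223  0.0368] yang -48.84 F [ 0.3  0.1 -2.3] dp units [0. 0. 0.] 
handle ang from -y -5.53
w24.png slope deg 0.15 mid y mm -0.14 head y -0.5 angle head->mid 0.43
```

Emit:
servo_tool([
  [0,0.365,-0.022],
  [0,0.365,-0.022],
  [0,0.365,-0.022],
  [0,0.365,-0.022],
  [0,0,0],
], yaw=[-1,-1,-1,-1,0])

```text
time: 38.75
position: [0.4792, -0.0446, 0.0367]
tool_rot: [1.52, 0.971, -1.522]
ft_force: [-1.3, -0.2, -2.2]
grip_width: 0.154
```

Emit:
servo_tool([
  [0,-0.365,-0.016],
  [0,-0.365,-0.016],
  [0,-0.365,-0.016],
  [0,0,0],
  [0,0,0],
], yaw=[1,1,1,0,0])

```text
time: 39.25
position: [0.4563, -0.0294, 0.037]
tool_rot: [1.734, 0.757, -1.734]
ft_force: [0.6, -2.8, -3.0]
grip_width: 0.157
```

Emit:
servo_tool([
  [0,-0.06,-0.001],
  [0,-0.06,-0.001],
  [0,-0.06,-0.001],
  [0,0,0],
  [0,0,0],
], yaw=[0.166,0.166,0.166,0,0])

```text
time: 39.75
position: [0.4531, -0.0263, 0.0369]
tool_rot: [1.769, 0.717, -1.769]
ft_force: [1.8, -4.9, -2.3]
grip_width: 0.154
```

```bash
python3 sm.py w25.png 2; python3 hang.py w25
```

```text
tool F mean [2.2  5.16 2.64] y samples [4.74 5.58] torque z [0.233 0.242]
head tool y,z,r mm -1.33 -87.06 27.14 x med -0.0249
plane x=.. [-0.0007 -0.004  -0.0249]
head world [0.5146 0.0353 0.0617]
t 39.85 pos [ 0.4531 -0.0263  0.0369] yang -45.85 F [ 1.4 -4.8 -2. ] dp units [0. 0. 0.] 
handle ang from -y -2.08
w25.png slope deg 0.9 mid y mm -0.41 head y -1.33 angle head->mid 1.1
```

It goes firm one tooth earlier (–2° instead of –26°) at about 5 N across the handle, so this is the stop. I'll relieve the load and lift off.

Emit:
servo_tool([
  [0,0.09,-0.004],
  [0,0.09,-0.004],
  [0,0,0],
  [-0.2,0,0],
  [-0.2,0,0],
], yaw=[-0.25,-0.25,0,0,0])

```text
time: 40.35
position: [0.4568, -0.0273, 0.0466]
tool_rot: [1.737, 0.758, -1.734]
ft_force: [6.0, 2.0, -11.7]
grip_width: 0.154
```

Emit:
servo_tool([
  [-0.2,0,0],
  [-0.2,0,0],
  [-0.3,0,0],
  [-0.6,0,0],
  [-0.9,0,0],
], yaw=[0,0,0,0,0])

```text
time: 40.85
position: [0.4552, -0.0265, 0.102]
tool_rot: [1.733, 0.761, -1.736]
ft_force: [-0.0, -0.5, -2.6]
grip_width: 0.159
```

Emit:
servo_tool([
  [-1,0,0],
  [-0.5,0,0],
  [0,0,0],
  [0,0,0],
  [0,0,0],
], yaw=[0,0,0,0,0])

```text
time: 41.35
position: [0.4552, -0.0285, 0.138]
tool_rot: [1.733, 0.759, -1.738]
ft_force: [0.4, -0.6, -3.7]
grip_width: 0.155
```

```bash
python3 sm.py w26.png 1; python3 hang.py w26
python3 - <<'E'
from h import *
need((0.401,-.2199,.13),-130.64)
E
```

```text
tool F mean [3.68 0.72 0.15] y samples [0.72] torque z [0.012]
head tool y,z,r mm 0.0 0.0 0.0 x med nan
plane x=.. [0. 0. 0.]
head world [nan nan nan]
t 41.4 pos [ 0.4552 -0.0286  0.138 ] yang -42.84 F [-0.6  1.4 -3.6] dp units [0. 0. 0.] 
handle ang from -y -0.04
w26.png slope deg -5.13 mid y mm 4.12 head y 0.0 angle head->mid 169.85
t 41.4 pos [ 0.4552 -0.0286  0.138 ] yang -42.84 F [-0.6  1.4 -3.6] dp units [0.326 3.612 7.085] yaw units 14.634
  return _methods._mean(a, axis=axis, dtype=dtype,
  ret = ret.dtype.type(ret / rcount)
hang.py:9: RankWarning: Polyfit may be poorly conditioned
  s,i=np.polyfit(mids[:,0],mids[:,1],1)
```

View pics/w26.png

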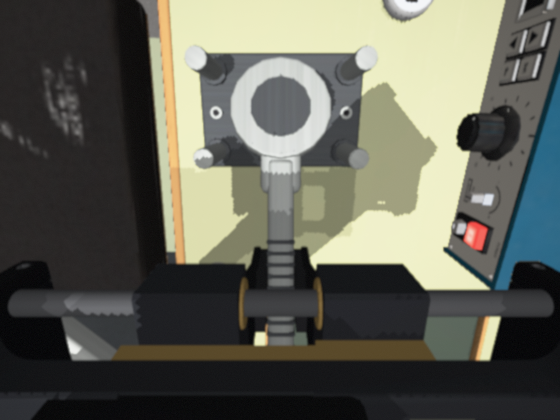

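```bash
cat > tilt.py <<'E'
from est import *
import sys
fn=sys.argv[1]
f=np.load(f'pics/{fn}.npz');d=f['d'];P=cloud('wrist',d,dict(position=f['pos'],tool_rot=f['rot']));M=R.from_rotvec(f['rot']).as_matrix()
Q=(P-f['pos'])@M
k=(d>0)&(np.abs(Q[...,0]+.015)<.03)&(np.abs(Q[...,1])<.03)&(Q[...,2]<-.06)&(Q[...,2]>-.12)
h=Q[k];(a,b),r=cv2.minEnclosingCircle((h[:,1:]*1000).astype(np.float32));print('head y,z,r',a,b,r)
rr=np.hypot(h[:,1]-a/1000,h[:,2]-b/1000);g=h[(rr>.019)&(rr<.026)]
for _ in range(3):
    co=np.linalg.lstsq(np.c_[g[:,1:],np.ones(len(g))],g[:,0],rcond=None)[0]; e=g[:,0]-np.c_[g[:,1:],np.ones(len(g))]@co; g=g[np.abs(e)<.002]
print('slopes y,z deg',np.degrees(np.arctan(co[:2])).round(2),'x at head',(co[0]*a/1000+co[1]*b/1000+co[2]).round(4))
E
python3 tilt.py w26.png; python3 tilt.py w5.png
```

```text
head y,z,r 0.10215292870998383 -85.28819274902344 27.219051361083984
slopes y,z deg [-1.000e-02 -1.758e+01] x at head 0.004
head y,z,r -0.2568454146385193 -86.18987274169922 28.076398849487305
slopes y,z deg [-0.02 -0.06] x at head -0.0244
```

The wrench snagged on lift-off and tipped 17.6° head-down in the grip. It will level itself on the tray floor under a light grip, so I'm carrying it back now.

Emit:
servo_tool([
  [-0.3,0.5,1],
  [0,0.5,1],
  [0,0.5,1],
  [0,0.5,1],
  [0,0.5,1],
], yaw=[0,0,0,0,0])

```text
time: 41.9
position: [0.4161, -0.1637, 0.1459]
tool_rot: [1.734, 0.758, -1.737]
ft_force: [0.4, 1.3, -2.6]
grip_width: 0.159
```

Emit:
servo_tool([
  [0,0.5,1],
  [0,0.6,1.08],
  [0,0,0],
  [0,0,0],
  [0,0,0],
], yaw=[0,0,0.8,1,1])

```text
out of range
```

Emit:
servo_tool([
  [0,0,0],
  [0,0,0],
  [0,0,0],
  [0,0,0],
  [0,0,0],
], yaw=[1,1,1,1,1])

```text
time: 42.4
position: [0.4164, -0.1627, 0.1458]
tool_rot: [2.061, 0.307, -2.065]
ft_force: [0.6, 0.2, -3.1]
grip_width: 0.156
```

Emit:
servo_tool([
  [0,0,0],
  [0,0,0],
  [0,0,0],
  [0,0,0],
  [0,0,0],
], yaw=[1,1,1,1,1])

```text
time: 42.9
position: [0.4165, -0.1626, 0.1458]
tool_rot: [-2.098, 0.241, 2.102]
ft_force: [0.7, -0.8, -3.5]
grip_width: 0.157
```

Emit:
servo_tool([
  [0,0,0],
  [0,0,0],
  [0,0,0],
  [0,0,0],
  [0,0,0],
], yaw=[1,0.83,0,0,0])

```text
time: 43.4
position: [0.4169, -0.1628, 0.1464]
tool_rot: [-1.992, 0.419, 1.994]
ft_force: [-0.4, -0.1, -3.1]
grip_width: 0.157
```

```bash
python3 - <<'E'
from h import *
need((0.401,-.2199,.045),-130.64)
shot('wrist','w27.png'); im,d,st=shot('top','t27.png')
P=cloud('top',d); q=P[(np.hypot(P[...,0]-.515,P[...,1]-.035)<.021)&(P[...,2]>.041)]
a=np.radians(-42.95);M=np.array([[np.cos(a),np.sin(a)],[-np.sin(a),np.cos(a)]])
print('screw square now',len(q),cv2.minAreaRect(((q[:,:2]-[.515,.035])@M.T*1000).astype(np.float32)))
cv2.imwrite('pics/t27c.png',cv2.resize(im[130:230,160:260,::-1],None,fx=5.5,fy=5.5,interpolation=cv2.INTER_CUBIC))
E
python3 tilt.py w27.png
```

```text
t 43.4 pos [ 0.4169 -0.1628  0.1464] yang -113.73 F [-0.4 -0.1 -3.1] dp units [ 4.057  2.349 -0.34 ] yaw units 2.818
screw square now 115 ((1.4338088035583496, 1.9921951293945312), (24.380998611450195, 24.05291175842285), 20.97299575805664)
head y,z,r 1.239205241203308 -85.7265396118164 27.72136878967285
slopes y,z deg [ 1.000e-02 -1.744e+01] x at head 0.0039
```

View pics/w27.png

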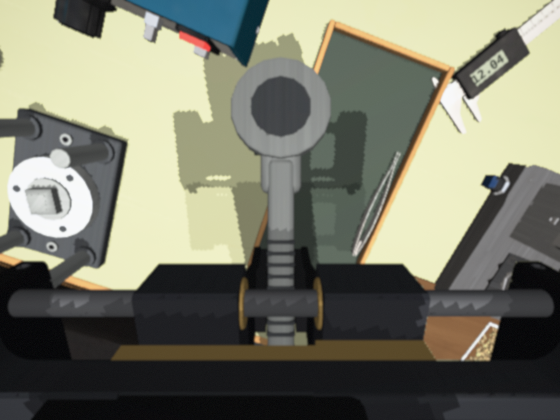

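View pics/t27c.png

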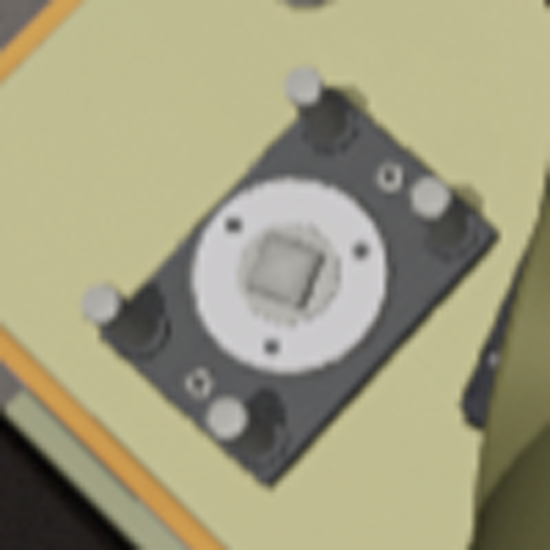

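The screw's square now stands at 69° mod 90, i.e. about 159° ≈ 2.78 rad, which confirms it's tight. One carry call was refused because a shift was over 1, so I'll finish that move now.

Emit:
servo_tool([
  [0,0.8,-0.11],
  [0,0.8,-0.11],
  [0,0.75,-0.12],
  [0,0,0],
  [0,0,0],
], yaw=[0,0,0,1,1])

```text
time: 44.0
position: [0.401, -0.2207, 0.1468]
tool_rot: [-1.86, 0.606, 1.86]
ft_force: [0.6, -0.2, -2.5]
grip_width: 0.155
```

Emit:
servo_tool([
  [0,0,0],
  [1,0,0],
  [1,0,0],
  [1,0,0],
  [0.8,0,0],
], yaw=[0.82,0,0,0,0])

```text
time: 44.5
position: [0.4008, -0.2197, 0.0506]
tool_rot: [-1.808, 0.671, 1.81]
ft_force: [-0.8, 0.9, -3.6]
grip_width: 0.155
```

Run:
```python
from h import *
need((0.401,-.2199,.0064),-130.64)
shot('wrist','w28.png')
```

```text
t 44.5 pos [ 0.4008 -0.2197  0.0506] yang -130.69 F [-0.8  0.9 -3.6] dp units [ 1.767 -0.    -0.012] yaw units -0.008
```

View pics/w28.png

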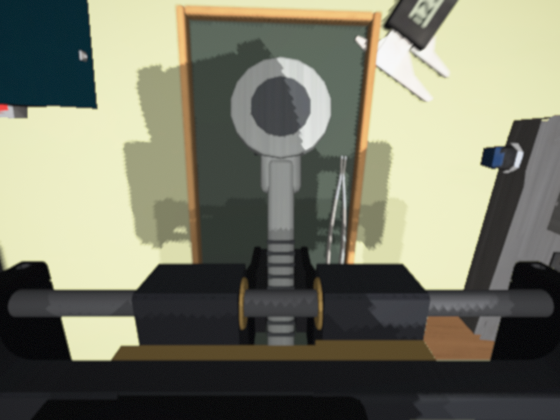

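Head at (281,107), central in the tray, with the tweezers clear at (340,215). I'll ease the grip and lower it to let it level.

Emit:
servo_tool([
  [0.2,0,0],
  [0.2,0,0],
  [0.2,0,0],
  [0.1,0,0],
  [0,0,0],
], yaw=[0,0,0,0,0], grip_force=18)

```text
time: 45.05
position: [0.402, -0.2201, 0.0348]
tool_rot: [-1.81, 0.671, 1.807]
ft_force: [0.2, 0.1, -1.0]
grip_width: 0.158
```

Emit:
servo_tool([
  [0.12,0,0],
  [0.12,0,0],
  [0.12,0,0],
  [0.12,0,0],
  [0.12,0,0],
], yaw=[0,0,0,0,0])

```text
time: 45.55
position: [0.401, -0.22, 0.0189]
tool_rot: [-1.808, 0.671, 1.809]
ft_force: [-1.0, 1.0, 0.4]
grip_width: 0.159
```

```bash
python3 - <<'E'
from h import *
need((0.401,-.2199,.0064),-130.64)
shot('wrist','w29.png')
E
python3 tilt.py w29.png
```

```text
t 45.55 pos [ 0.401  -0.22    0.0189] yang -130.74 F [-1.   1.   0.4] dp units [ 0.5   -0.004  0.002] yaw units -0.017
head y,z,r 0.18726147711277008 -89.09977722167969 40.62312316894531
slopes y,z deg [-0.1  -5.99] x at head -0.0142
```

Levelling nicely (6° left). Last 12 mm.

Emit:
servo_tool([
  [0.12,0,0],
  [0.12,0,0],
  [0.12,0,0],
  [0.1,0,0],
  [0,0,0],
], yaw=[0,0,0,0,0])

```text
time: 46.1
position: [0.4011, -0.2201, 0.0075]
tool_rot: [-1.808, 0.672, 1.809]
ft_force: [-0.2, 0.9, -1.5]
grip_width: 0.156
```

```bash
python3 - <<'E'
from h import *
need((0.401,-.2199,.0064),-130.64)
shot('wrist','w30.png')
E
python3 tilt.py w30.png
```

```text
t 46.1 pos [ 0.4011 -0.2201  0.0075] yang -130.74 F [-0.2  0.9 -1.5] dp units [ 0.044 -0.002  0.008] yaw units -0.016
head y,z,r -0.22804641723632812 -90.21621704101562 42.032203674316406
slopes y,z deg [-0.22 -0.13] x at head -0.0238
```

Emit:
servo_tool([
  [0,0,0],
  [0,0,0],
  [0,0,0],
  [0,0,0],
  [0,0,0],
], yaw=[0,0,0,0,0], fingers=0.4)

```text
time: 46.65
position: [0.4014, -0.2201, 0.0079]
tool_rot: [-1.809, 0.671, 1.808]
ft_force: [-0.8, -0.3, 0.1]
grip_width: 0.389
```

Emit:
servo_tool([
  [-0.5,0,0],
  [-1,0,0],
  [-1,0,0],
  [-1,0,0],
  [-1,0,0],
], yaw=[0,0,0,0,0])

```text
time: 47.15
position: [0.4012, -0.2203, 0.1223]
tool_rot: [-1.809, 0.672, 1.807]
ft_force: [0.4, 0.4, 0.1]
grip_width: 0.395
```

Emit:
servo_tool([
  [-0.5,0,0],
  [0,0,0],
  [0,0,0],
  [0,0,0],
  [0,0,0],
], yaw=[0,0,0,0,0])

```text
time: 47.65
position: [0.4004, -0.2198, 0.1316]
tool_rot: [-1.806, 0.672, 1.811]
ft_force: [-0.1, -0.2, 0.3]
grip_width: 0.401
```

Run:
```python
from est import *
im,d,st=shot('wrist','w31.png'); P=cloud('wrist',d,st)
r=ctrl.cut_out('wrist','wrench'); m=r[0]['region']&(d>0); print(r[0]['score'],r[0]['extent'])
p=P[m];p=p[p[:,2]>.022]; A=np.c_[p[:,:2],np.ones(len(p))]; co=np.linalg.lstsq(A,p[:,2],rcond=None)[0]; print('slope',co[:2],'z',np.percentile(p[:,2],[5,50,95]))
a=p[:,:2];c=a.mean(0);ax=np.linalg.svd(a-c,full_matrices=False)[2][0];ax*=np.sign(ax[1]);t=(a-c)@ax
print(np.degrees(np.arctan2(ax[1],ax[0])),'head',c+ax*(t.min()+.027),'was .4685 -.2768')
need((0.401,-.2199,.0064))
```

```text
0.72 [248.3, 73.2, 312.7, 268.8]
slope [ 0.00629502 -0.00463923] z [0.0289963  0.03130444 0.03293525]
139.196517207203 head [ 0.46832778 -0.27953791] was .4685 -.2768
t 47.75 pos [ 0.4007 -0.2199  0.1319] yang -130.74 F [-0.2 -0.4  0.1] dp units [ 5.022 -0.012 -0.019]
```

View pics/w31.png

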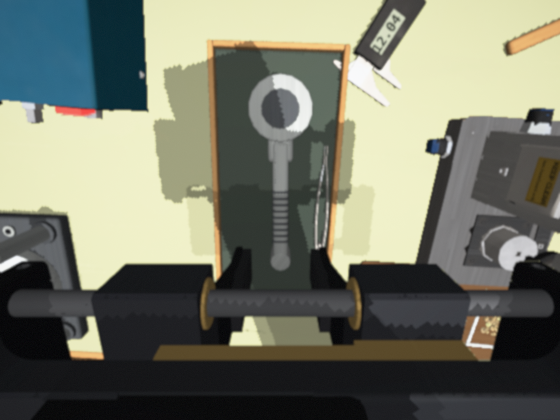

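```bash
python3 -c "
from bench import ctrl
print(ctrl.close_job())"
```

```text
the job is handed in; nothing more can be done
None
```

I tightened the screw against its stop and laid the wrench back in the tray, socket down. I handed the job in at about 48 s; no verdict was reported.

- **Fit:** the socket slid fully down, with its mouth at about 33 mm height and under 1 mm off the screw axis. It stayed on the screw for all four driving strokes.
- **Tight:** the handle came up firm at about 4–5 N. I backed off one tooth and drove again, and it went firm about 22° earlier at about 5 N, so it was the stop and not an obstruction. At the most loaded moment, adding force and moment readings gives about 0.75 N m on the screw, below the 1 N m limit. After lift-off, the top picture showed the screw's square at about 159° (about 2.78 rad). That assumes zero lies along the die set's axes.
- **Wrench in the tray:** it lies level, with less than 0.01 rad of slope. The head is within about 3 mm of where it started, near the tray's middle line. The gripper is open and about 13 cm above the worktop, touching nothing.

Two things did not go as planned:
- **Snag on lift-off:** the wrench caught on the screw (wrist force about 12 N) and tipped 17° head-down in the grip. It levelled again on the tray floor under a lighter grip.
- **Refused move:** one carrying move had a shift over the limit. I finished that travel with later moves.

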